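# Free the sanding drum: back off a left-hand T-nut and draw its retaining fork

### The arm

A 6-joint arm with a two-finger parallel gripper is mounted at the origin on the work surface. World frame = base frame: x ahead of the robot, y to its left, z up, the work surface at z = 0. Lengths are in mm, angles in rad, forces in N, time in s.
With the tool pointing down it reaches from about 350 to 875 mm from the base axis. Payload 4.2 kg.
Tool frame: the origin (TCP) lies on the centre line of the jaws, within the pads' length; the fingertips stand 25 mm ahead of it and the grasp point (between the pads) lies 6 mm ahead of it; z points along the fingers, y is the direction in which the jaws open and shut (so a half turn about z gives the same grasp; the last joint's range is limited). The gripper opens to 85 mm and grips with 20 to 120 N. Pads are 22 mm wide; open, the fingers measure 114 mm over their backs; the gripper's body (76 mm by 85 mm) begins 54 mm behind the grasp point. The pads swing forward as they close: fully open they stand 13 mm farther back than shut.
Start: joints at [-0.986, 0.385, 0.008, 0, -1.194, -0.259], TCP at [200.057, -592.095, 256.312] pointing down, gripper open.
Joint ranges: [-3.14, 3.14], [-1.21, 2.06], [-1.07, 1.41], [-3.16, 2.05], [-2.99, -0.16], [-3.1, 3.1]. Speed limits (rad/s): [2.79, 2.79, 3.14, 3.14, 3.14, 3.14].

### API

Orientations are given as a unit quaternion [x, y, z, w].
In Python, from bench import arm gives the robot as it stands.
- The arm moves only by the tool drive_tool, never from a script. Its argument "plan" is a list of rows, each a list of 2 entries, a list of its own where there are three numbers: the shift along the tool's x, y, z in m, then the turn about the tool's z in degrees. A call has 1 to 12 rows; each row shifts and turns the commanded pose from where the row before left it, along the tool's axes as they then stand; what a row does not reach is not made up. A row lasts 1/8 s, in which the tool goes at most 62.5 mm and 10.7 degrees, less where a joint would pass 70% of its speed; a pose out of reach is approached as far as the arm can. A call with a gripper value outside its range is refused whole. "fingers" is the closure, from -1 (fully open) to 1 (shut), so that 0 is half open, set as the call begins (left out, the last holds). The fingers move at their own pace and stop on an object; the grip force is fixed at half the most. Time passes only in rows, so rows that do not move let the fingers close. It gives the time, the measured TCP pose, the force and the opening at its end, in the units of the state.
- arm.read_state(): the state, without advancing time (a new reading comes with each control period).
- arm.get_image(name): name is "scene" or "top" or "wrist"; returns a dict with "image" (480x640x3 uint8, red, green, blue), "K" (3x3 intrinsics, pixels), "dist" ([k1, k2, p1, p2, k3] as OpenCV has them; the pictures are not rectified), "R" (3x3) and "t" (3): a world point X has camera coordinates R X + t. Camera axes: x right, y down, z forward; pixel columns grow to the right and rows downward; lengths in mm; the calibration is good to about 2 mm. A picture is of the moment at which its call begins. There is no depth.
- arm.job_done(): hands the job in, once; it reports no verdict.
The state is a dict: "clock": time; "joints": joint angles; "joint_vel": joint speeds; "joint_efforts": joint torques, N m; "position": TCP position; "ee_rot": TCP orientation; "contact_force": force on the tool from outside, world axes, zero at the start; "wrist_torque": the same for the moment, N m; "gripper_width": finger opening in mm.
Only numpy, scipy, OpenCV 4.12 (cv2) and the standard library are available. Lean on these libraries where they do the work, as an engineer would, in place of code of your own. Each camera call takes 0.05 s, during which the arm holds its last target.

### The job

Free the drum on the bench sander so that it can be changed. Its T-bar nut has a left-hand thread: turn it the opposite way to an ordinary nut, without forcing it, until you feel it come up against its stop, and leave it there. Then lift the slotted retaining fork just over its lugs, draw it out sideways from under the nut without jamming it, and set it down flat and upright (not dropped) in the empty parts tray, leaving everything else on the bench where it is.

Things in the scene. Friction and masses are not known exactly. Their poses are not given: they have to be found in the camera images.
- sander: Fixed bench drum sander: grey cast base 200 x 220 mm (its x, y), on it an upright brown drum 110 mm across with an aluminium cap. Origin: centre of the underside, on the drum's axis; z up; +y is the side to which the fork's handle sticks out.
- cap_top (a point): Middle of the cap's flat top, 130 mm above the sander's origin, same axes. Round it stand lugs 5 mm high that box in the fork's head: one along each side, two at the +y edge either side of the handle, so the fork has to be raised over 5 mm before it can slide out to +y. A fixed steel spindle 12 mm across rises here through the fork's slot into the nut.
- nut: Steel T-bar nut on the sander's axis: flange 40 mm across, hub 18 mm, on top a straight bar 60 mm long (its x), 18 mm thick (its y), 26 mm high. Origin: middle of the bar; rotation: its present heading. Left-hand thread: clockwise seen from above loosens it and it rises 2.55 mm per rad (the hand must rise too, or it drags). Anticlockwise tightens, never wanted. A 12 mm keeper stands up to 13 mm above the bar.
- nut_flange (a point): Middle of the nut's underside, 36 mm below the bar's middle; turns with the nut. At the start 1 to 5 mm above the fork. The thread is stiff, about 0.3 N m all the way. 1.6 to 2.9 rad clockwise, how much is not known beforehand, bring it to a hard stop, felt as a rise of the torque; it stays there. Hold each grip and turn within 60 N of contact on the nut (both fingers' forces added).
- fork: Loose steel retaining fork, 0.16 kg, lying on the cap under the nut. Flat, 6 mm thick: head 44 mm wide (x), y -24 to 24 mm, with an 18 mm slot open to -y that straddles the spindle; handle 20 mm wide on to y = 100 mm. Origin: underside, on the spindle's axis when seated. With the nut at its stop it can rise 8.6 mm; it must go 60 mm along +y to be clear. Not to bear on sander or nut with over 30 N.
- fork_fin (a point): Middle of the fork's upright black grip fin: 12 mm thick (fork x), 26 mm long (fork y), standing 32 mm high on the handle, centred 85 mm along the fork's +y from its origin; this point is 22 mm above the fork's underside. Pinch it across its thickness from above.
- tray: Fixed open plywood parts tray, outside 125 x 185 mm (its x and y), walls 4 mm thick and 30 mm high, inner floor 4 mm above the bench. Origin: centre of the underside. Empty.
- mallet: Mallet with white head and wooden handle, lying; bystander. Origin on the bench near the handle's head end.
- wrench: Steel spanner 180 mm long, lying; bystander. Origin at its middle.
- tack_lifter: Amber-handled tack tool 200 mm long, lying; bystander. Origin at its middle.
- tack_jar: Jar 60 mm across, 75 mm high; bystander. Origin under its centre.
- sleeve: Spare brown abrasive sleeve 118 mm across, 50 mm high, standing; bystander. Origin under its centre.
- twine_spool: Empty wooden spool 56 mm across, 58 mm high, standing; bystander. Origin under its centre.
- wax_block: Yellow wax block 70 x 45 x 30 mm; bystander. Origin under its centre.
There are look-alikes about, which are no part of the job. There is more than one size of the fork; the job needs the smaller. Of the things that look like the tray, the larger one is meant.

How it is judged:
By the outcome, as a careful person would: the job done as asked, in the order asked, and still so for the second after the job is handed in, with the robot touching nothing.
It also fails if it takes over 64 s, if anything falls off the work surface, if the arm or the gripper's body presses on something with over 40 N, if the wrist force passes 120 N, or if a joint passes its speed limit or range.

## Working session

There is one attempt and no reset: what is moved stays moved. The work goes in short steps, Python scripts to look and compute and a tool call to move; the robot and the scene stay as the last step left them, time stands still between calls to the robot, and variables do not carry over. Pictures are saved under pics/ and viewed, and the job is handed in when it is done.

Besides the shell and the picture viewer there is one more tool, called after "Request:" in YAML: its name, and indented under it one key for each argument. drive_tool: Moves the arm, as the interface text tells. Its arguments: {"type":"object","properties":{"plan":{"type":"array"},"fingers":{"type":"number"}},"required":["plan"]}

```bash
ls; mkdir -p pics; python3 - <<'E'
from bench import arm
import cv2,pickle
s=arm.read_state();print(s)
D={}
for n in ("scene","top","wrist"):
    d=arm.get_image(n);D[n]=d
    cv2.imwrite(f"pics/a_{n}.png",d["image"][:,:,::-1]);print(n,d["K"],d["dist"],d["R"],d["t"])
pickle.dump(D,open("a.pkl","wb"))
E
```

```text
pics
{'clock': 0.0, 'joints': array([-9.86397591e-01,  3.85544844e-01,  6.62451073e-03, -4.88625513e-04,
       -1.19397663e+00, -2.58587226e-01]), 'joint_vel': array([-0.00128451,  0.00079296,  0.00121664, -0.00024296,  0.00041328,
       -0.0001986 ]), 'joint_efforts': array([ 1.03579007e-04, -3.92287087e+01,  1.88396591e+01,  4.18600112e+00,
       -4.68285536e-03,  5.88326188e-08]), 'position': array([ 199.89220245, -591.61889925,  255.22960685]), 'ee_rot': array([-1.62097132e-01,  9.86774222e-01,  1.05129675e-03, -2.22506775e-04]), 'contact_force': array([0.79400423, 0.58883347, 0.07043511]), 'wrist_torque': array([ 0.00517491, -0.0221231 ,  0.02664127]), 'gripper_width': 85.08181097536183}
scene [[559.8838139    0.         313.85299443]
 [  0.         559.8838139  252.23190303]
 [  0.           0.           1.        ]] [-0.0855621  0.         0.         0.         0.       ] [[ 0.26093529  0.96526422 -0.01333246]
 [ 0.78685878 -0.22066824 -0.57633219]
 [-0.55925489  0.13989465 -0.81710676]] [-149.01645152 -325.12025973 1657.45030775]
top [[575.80724186   0.         314.48544182]
 [  0.         575.80724186 244.61043515]
 [  0.           0.           1.        ]] [-0.13678261  0.          0.          0.          0.        ] [[ 2.28436067e-03 -9.99926600e-01 -1.18985669e-02]
 [-9.87730289e-01 -3.98175621e-04 -1.56168877e-01]
 [ 1.56152677e-01  1.21093209e-02 -9.87658699e-01]] [  27.65701754  541.92874134 1379.24659427]
wrist [[344.35064455   0.         317.13954916]
 [  0.         344.35064455 238.29623024]
 [  0.           0.           1.        ]] [-0.0406014  0.         0.         0.         0.       ] [[-0.3187163   0.94784606  0.00278659]
 [ 0.90372971  0.30299289  0.30243665]
 [ 0.28581907  0.09890982 -0.95316541]] [622.17569301 -41.89861767 380.50521995]
```

View pics/a_scene.png

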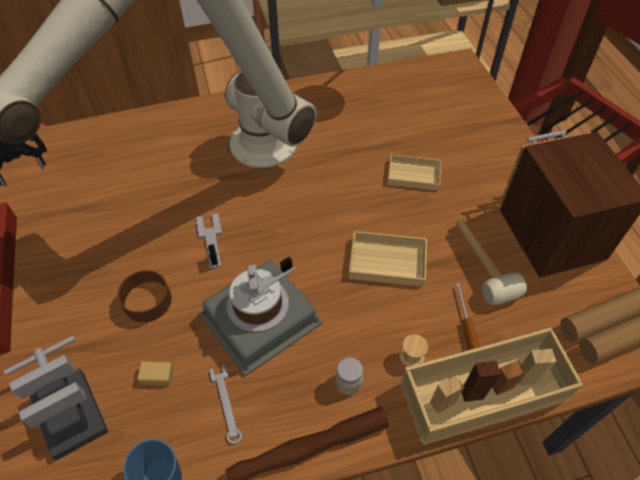

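View pics/a_top.png

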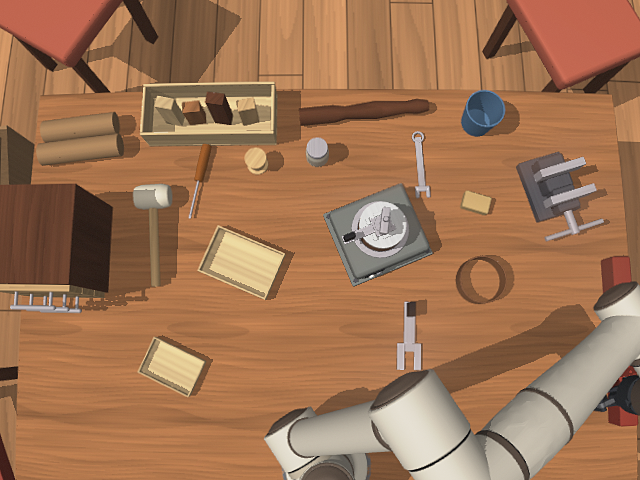

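View pics/a_wrist.png

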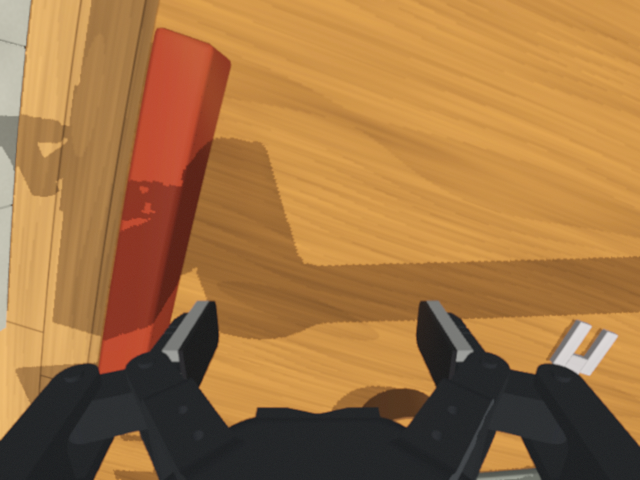

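The fork candidates in the top view are the one on the sander (365,230), fin at (349,237), and the loose one on the bench (409,335). The tray candidates are (246,262) and (174,366). The box at (208,112) is full, so it is out. I'll enlarge the views and measure.

```bash
cat > h.py <<'E'
import cv2,pickle,numpy as np
def ray(d,uv):
    K,D,R,t=[np.array(d[k],float) for k in("K","dist","R","t")]
    p=cv2.undistortPoints(np.array(uv,float).reshape(-1,1,2),K,D).reshape(-1,2)
    return -R.T@t, np.c_[p,np.ones(len(p))]@R
def plane(d,uv,z):
    c,r=ray(d,uv); return c+r*((z-c[2])/r[:,2])[:,None]
def proj(d,X):
    R=np.array(d["R"]); return cv2.projectPoints(np.array(X,float).reshape(-1,1,3),cv2.Rodrigues(R)[0],np.array(d["t"]),np.array(d["K"]),np.array(d["dist"]))[0].reshape(-1,2)
def tri(d1,u1,d2,u2):
    A=np.zeros((3,3));b=np.zeros(3)
    for d,u in((d1,u1),(d2,u2)):
        c,r=ray(d,[u]);r=r[0]/np.linalg.norm(r[0]);P=np.eye(3)-np.outer(r,r);A+=P;b+=P@c
    return np.linalg.solve(A,b)
E
python3 - <<'E'
from h import *
D=pickle.load(open("a.pkl","rb"))
t=D["top"]["image"][:,:,::-1];s=D["scene"]["image"][:,:,::-1]
cv2.imwrite("pics/b_top.png",cv2.resize(t[175:295,315:445],None,fx=5,fy=5,interpolation=cv2.INTER_CUBIC))
cv2.imwrite("pics/b_scene.png",cv2.resize(s[250:375,195:330],None,fx=5,fy=5,interpolation=cv2.INTER_CUBIC)[:600])
cv2.imwrite("pics/b_tray.png",cv2.resize(t[215:405,130:300],None,fx=3,fy=3,interpolation=cv2.INTER_CUBIC))
E
```

```text
(no output)
```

View pics/b_top.png

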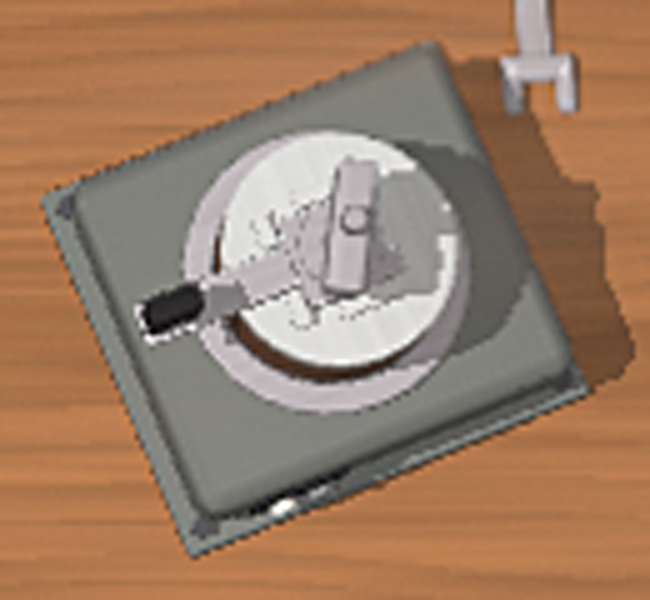

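View pics/b_scene.png

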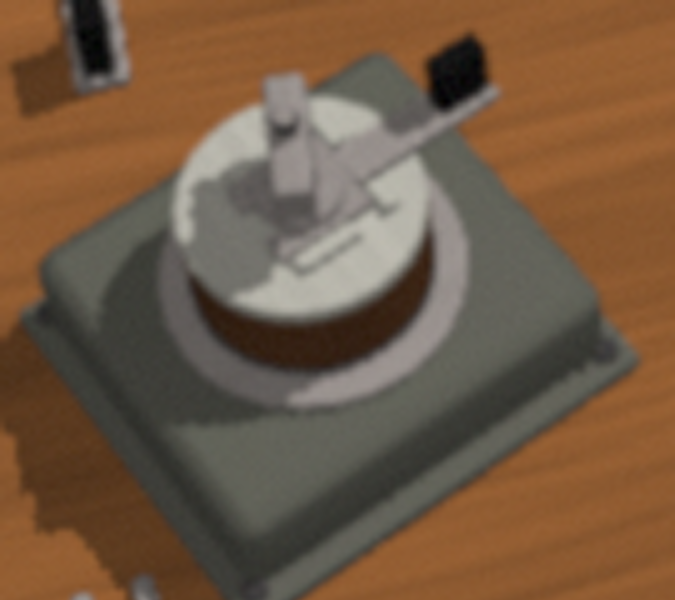

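View pics/b_tray.png

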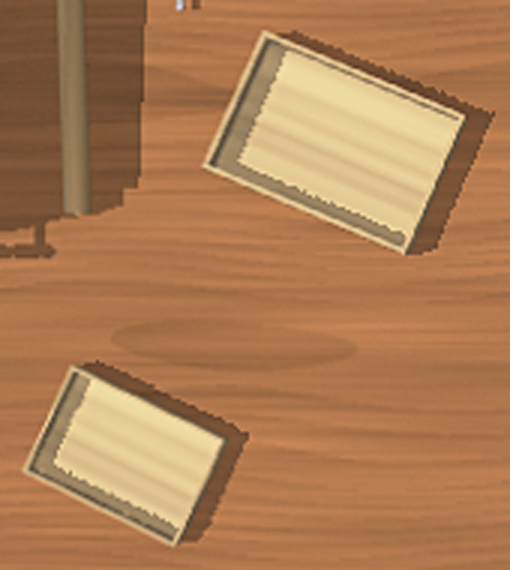

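```bash
python3 - <<'E'
from h import *
np.set_printoptions(precision=1,suppress=True)
D=pickle.load(open("a.pkl","rb"));T=D["top"];S=D["scene"]
tc=lambda *p:[(315-.4+x/5,175-.4+y/5) for x,y in p]
sc=lambda *p:[(195-.4+x/5,250-.4+y/5) for x,y in p]
tt=lambda *p:[(130-.3+x/3,215-.3+y/3) for x,y in p]
print("cap",plane(T,tc((218,250),(462,250),(340,132),(340,370),(340,250)),130))
b=plane(T,tc((335,160),(378,160),(365,293),(325,290)),188);print("bar",b,b.mean(0))
b=plane(S,sc((263,75),(305,75),(308,190),(272,190)),188);print("bar s",b,b.mean(0))
print("base",plane(T,tc((42,190),(192,557),(590,393)),5))
print("fin",plane(T,tc((140,300),(200,285),(205,310),(150,333)),165))
print("tri fin", tri(T,tc((172,300))[0],S,sc((460,60))[0]))
for c in [((265,32),(465,115),(407,252),(205,165)),((72,367),(228,437),(178,545),(26,470))]:
  p=plane(T,tt(*c),30);print("tray",p,p.mean(0),np.linalg.norm(np.diff(p,axis=0),axis=1), np.degrees(np.arctan2(*(p[3]-p[2])[1::-1])))
p=plane(T,[(409,302),(397,370),(421,370)],6);print(p)
E
```

```text
cap [[ 575.3  -74.4  130. ]
 [ 575.4 -188.4  130. ]
 [ 631.8 -132.3  130. ]
 [ 518.8 -130.4  130. ]
 [ 575.4 -131.3  130. ]]
bar [[ 605.2 -123.5  188. ]
 [ 605.2 -142.9  188. ]
 [ 544.7 -135.9  188. ]
 [ 546.  -118.1  188. ]] [ 575.3 -130.1  188. ]
bar s [[ 545.8 -136.2  188. ]
 [ 550.6 -119.1  188. ]
 [ 606.7 -129.5  188. ]
 [ 602.8 -143.8  188. ]] [ 576.5 -132.1  188. ]
base [[ 630.8    7.2    5. ]
 [ 442.8  -68.     5. ]
 [ 525.9 -271.1    5. ]]
fin [[545.5 -36.6 165. ]
 [552.4 -63.8 165. ]
 [540.9 -66.  165. ]
 [530.4 -41.  165. ]]
tri fin [545.4 -51.4 165.1]
tray [[592.9 271.8  30. ]
 [522.7 102.6  30. ]
 [409.  149.2  30. ]
 [480.4 319.   30. ]] [501.2 210.7  30. ] [183.2 122.9 184.2] 67.183160826109
tray [[312.3 425.8  30. ]
 [257.2 294.   30. ]
 [169.3 333.5  30. ]
 [227.4 462.   30. ]] [241.5 378.8  30. ] [142.9  96.3 141.1] 65.70367076916115
[[ 402.4 -208.     6. ]
 [ 234.4 -175.6    6. ]
 [ 234.  -235.2    6. ]]
```

The larger tray-like thing, top (246,262), measures about 185 x 123 mm, so it is the tray: centre (501,211), long axis heading 67°. The bench fork is about 168 x 60 mm, so the smaller one seated on the sander is the job's. The sander axis is near (575.5,-131), fork +y heads about 112.4°, and the bar heads about -7.5°. I'll move over the nut with a tool turn of -154°, which leaves J6 room for the clockwise turn.

Request:
drive_tool:
  plan:
    - [[-0.0503, 0.0316, -0.005], 0]
    - [[-0.0503, 0.0316, -0.005], 0]
    - [[-0.0503, 0.0316, -0.005], 0]
    - [[-0.0503, 0.0316, -0.005], 0]
    - [[-0.0503, 0.0316, -0.005], 0]
    - [[-0.0503, 0.0316, -0.005], 0]
    - [[-0.0503, 0.0316, -0.005], 0]
    - [[-0.0503, 0.0316, -0.005], 0]
    - [[-0.0503, 0.0316, -0.005], 0]
    - [[-0.0503, 0.0316, -0.005], 0]
    - [[0, 0, 0], -10.5]
    - [[0, 0, 0], -10.5]
  fingers: 0.2

```text
clock: 1.65
position: [575.8, -130.6, 305.6]
ee_rot: [-0.343, 0.939, 0.0, -0.001]
contact_force: [0.3, -0.5, 0.9]
gripper_width: 33.9
```

Request:
drive_tool:
  plan:
    - [[0, 0, 0], -10.5]
    - [[0, 0, 0], -10.5]
    - [[0, 0, 0], -10.5]
    - [[0, 0, 0], -10.5]
    - [[0, 0, 0], -10.5]
    - [[0, 0, 0], -10.5]
    - [[0, 0, 0], -10.5]
    - [[0, 0, 0], -10.5]
    - [[0, 0, 0], -10.5]
    - [[0, 0, 0], -10.5]
    - [[0, 0, 0], -10.5]
    - [[0, 0, 0], -10.5]
  fingers: 0.5

```text
clock: 3.15
position: [575.3, -131.7, 305.9]
ee_rot: [0.993, -0.122, -0.0, -0.0]
contact_force: [-0.7, 0.1, -0.7]
gripper_width: 21.2
```

```bash
cat > look.py <<'E'
import sys
from bench import arm
from h import *
n=sys.argv[1]; D={}
for c in sys.argv[2:]:
    d=arm.get_image(c);D[c]=d
    cv2.imwrite(f"pics/{n}_{c}.png",d["image"][:,:,::-1])
pickle.dump(D,open(n+".pkl","wb"))
s=arm.read_state()
from scipy.spatial.transform import Rotation as Ro
R=Ro.from_quat(s["ee_rot"]).as_matrix()
np.set_printoptions(precision=2,suppress=True)
print(s["clock"],s["position"],"ty head",np.degrees(np.arctan2(R[1,1],R[0,1])),"tz",R[:,2],"F",s["contact_force"],s["wrist_torque"],"w",s["gripper_width"],"j",s["joints"])
E
python3 look.py c wrist
```

```text
3.2 [ 575.26 -131.69  305.89] ty head -103.7787674513814 tz [-0.  0. -1.] F [-0.89 -0.76 -0.37] [ 0.05  0.05 -0.03] w 21.480484880572043 j [ 0.05  0.3   0.   -0.   -1.28  1.28]
```

View pics/c_wrist.png

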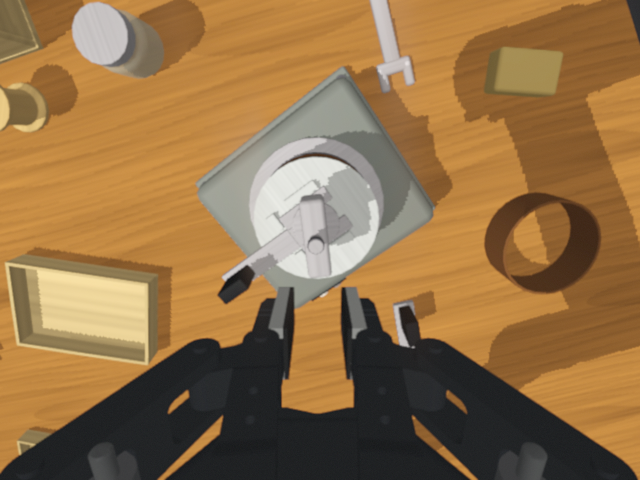

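```bash
python3 - <<'E'
from h import *
D=pickle.load(open("c.pkl","rb"))
t=D["wrist"]["image"][:,:,::-1]
cv2.imwrite("pics/c_crop.png",cv2.resize(t[170:320,210:390],None,fx=4,fy=4,interpolation=cv2.INTER_CUBIC))
E
```

```text
(no output)
```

View pics/c_crop.png

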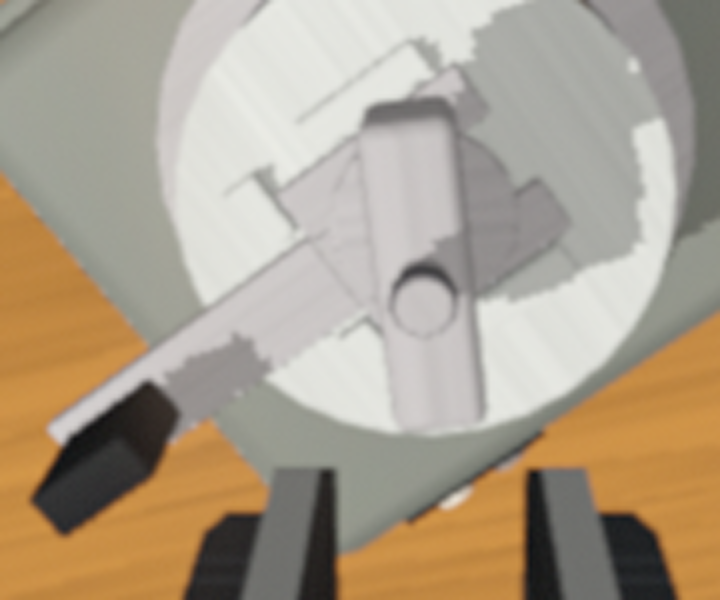

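```bash
python3 - <<'E'
from h import *
np.set_printoptions(precision=1,suppress=True)
D=pickle.load(open("c.pkl","rb"));W=D["wrist"]
c=lambda *p:[(210-.4+x/4,170-.4+y/4) for x,y in p]
for z in(186,190):
  b=plane(W,c((362,122),(452,120),(483,418),(392,425)),z)
  e=(b[2]+b[3]-b[0]-b[1])/2;print(z,b,b.mean(0),np.linalg.norm(e),np.degrees(np.arctan2(e[1],e[0])),np.linalg.norm(b[1]-b[0]))
print("keeper",plane(W,c((424,303)),199))
f=plane(W,c((104,436),(150,472),(65,533),(32,498)),168);print("fin",f,f.mean(0))
f=plane(W,c((48,428),(320,240)),136);e=f[0]-f[1];print("handle edge",f,np.degrees(np.arctan2(e[1],e[0])))
f=plane(W,c((175,190),(690,190)),130);print("cap",f)
E
```

```text
186 [[ 607.8 -125.1  186. ]
 [ 604.3 -140.5  186. ]
 [ 547.8 -132.6  186. ]
 [ 550.6 -115.7  186. ]] [ 577.6 -128.4  186. ] 57.46047336336564 171.3615988775751 15.77959384056735
190 [[ 608.5 -125.5  190. ]
 [ 605.1 -140.6  190. ]
 [ 549.6 -132.9  190. ]
 [ 552.3 -116.2  190. ]] [ 578.9 -128.8  190. ] 56.4950636059967 171.3615988775751 15.514476396012583
keeper [[ 576.9 -128.6  199. ]]
fin [[554.8 -55.7 168. ]
 [544.9 -62.4 168. ]
 [535.7 -40.8 168. ]
 [545.1 -36.8 168. ]] [545.1 -48.9 168. ]
handle edge [[ 547.8  -32.3  136. ]
 [ 575.7 -104.6  136. ]] 111.15911437777879
cap [[ 593.   -75.7  130. ]
 [ 565.5 -185.7  130. ]]
```

Request:
drive_tool:
  plan:
    - [[0, 0, 0], -4]
    - [[0.0008, -0.0015, 0.02], 0]
    - [[0, 0, 0.03], 0]
    - [[0, 0, 0.03], 0]
    - [[0, 0, 0.02], 0]
    - [[0, 0, 0.012], 0]
    - [[0, 0, 0.01], 0]
    - [[0, 0, 0], 0]
  fingers: 0.2

```text
clock: 4.2
position: [576.3, -130.4, 183.9]
ee_rot: [0.996, -0.09, -0.0, 0.0]
contact_force: [-0.1, -0.3, 0.1]
gripper_width: 34.1
```

```bash
python3 look.py d wrist scene top; python3 -c "
from h import *
D=pickle.load(open('d.pkl','rb'))
a=cv2.resize(D['scene']['image'][200:350,190:340,::-1],None,fx=3,fy=3,interpolation=2)
b=cv2.resize(D['wrist']['image'][200:440,200:440,::-1],(450,450),interpolation=2)
cv2.imwrite('pics/d_c.png',cv2.resize(cv2.hconcat([a,b]),(800,400)))"
```

```text
4.35 [ 577.02 -130.44  185.16] ty head -100.33865511229038 tz [ 0. -0. -1.] F [ 0.66 -0.81  0.23] [-0.   -0.02  0.02] w 34.011581726529165 j [ 0.05  0.39 -0.18  0.   -1.    1.34]
```

View pics/d_c.png

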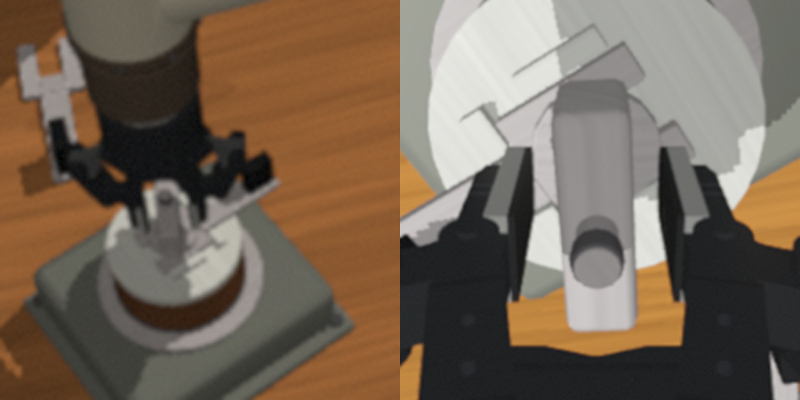

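The bar stands centred between the pads, with about a 1.4° skew as intended. I'll close to a loose cage of about 20 mm so the force stays low, then start turning clockwise, rising as I go.

Request:
drive_tool:
  plan:
    - [[0, 0, 0], 0]
    - [[0, 0, 0], 0]
    - [[0, 0, 0], 0]
    - [[0, 0, 0], 0]
  fingers: 0.54

```text
clock: 4.85
position: [576.5, -130.4, 184.4]
ee_rot: [0.996, -0.09, 0.0, 0.0]
contact_force: [0.3, 0.5, 0.6]
gripper_width: 19.6
```

```bash
python3 look.py e
```

```text
4.85 [ 576.53 -130.42  184.37] ty head -100.33380375576287 tz [ 0. -0. -1.] F [0.28 0.52 0.57] [-0.03  0.07  0.02] w 19.617141867207962 j [ 0.05  0.39 -0.18  0.   -1.    1.34]
```

Request:
drive_tool:
  plan:
    - [[0, 0, 0], 2]
    - [[0, 0, 0], 2]
    - [[0, 0, 0], 2]
    - [[0, 0, 0], 2]

```text
clock: 5.35
position: [576.8, -130.7, 184.6]
ee_rot: [0.987, -0.16, 0.0, 0.0]
contact_force: [0.7, -2.7, 1.0]
gripper_width: 19.9
```

```bash
python3 look.py e
```

```text
5.35 [ 576.77 -130.69  184.62] ty head -108.44322274351676 tz [ 0. -0. -1.] F [ 0.67 -2.67  1.  ] [-0.77 -0.24  0.3 ] w 19.85808371762663 j [ 0.05  0.39 -0.18  0.   -1.    1.2 ]
```

Request:
drive_tool:
  plan:
    - [[0, 0, -0.00018], 4]
    - [[0, 0, -0.00018], 4]
    - [[0, 0, -0.00018], 4]
    - [[0, 0, -0.00018], 4]
    - [[0, 0, -0.00018], 4]
    - [[0, 0, -0.00018], 4]

```text
clock: 6.1
position: [576.6, -131.0, 185.7]
ee_rot: [0.932, -0.363, 0.0, 0.0]
contact_force: [0.9, -3.1, 1.0]
gripper_width: 19.8
```

```bash
python3 look.py f wrist; python3 -c "
from h import *
D=pickle.load(open('f.pkl','rb'))
cv2.imwrite('pics/f_c.png',cv2.resize(D['wrist']['image'][200:440,200:440,::-1],(500,500),interpolation=2))"
```

```text
6.15 [ 576.62 -131.    185.68] ty head -132.6031617780872 tz [ 0. -0. -1.] F [ 0.93 -4.16  0.56] [-1.18 -0.23  0.25] w 19.596739749185005 j [ 0.05  0.39 -0.18  0.   -1.01  0.78]
```

View pics/f_c.png

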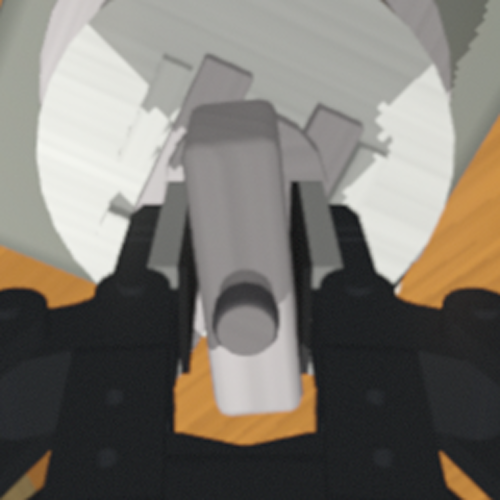

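Request:
drive_tool:
  plan:
    - [[0.0007, 0.0007, -0.00018], 4]
    - [[0, 0, -0.00022], 5]
    - [[0, 0, -0.00022], 5]
    - [[0, 0, -0.00022], 5]
    - [[0, 0, -0.00022], 5]
    - [[0, 0, -0.00022], 5]
    - [[0, 0, -0.00022], 5]
    - [[0, 0, -0.00022], 5]
    - [[0, 0, -0.00022], 5]
    - [[0, 0, -0.00022], 5]
    - [[0, 0, -0.00022], 5]
    - [[0, 0, -0.00022], 5]

```text
clock: 7.65
position: [575.9, -131.4, 188.2]
ee_rot: [-0.633, 0.774, 0.0, -0.001]
contact_force: [-1.1, -1.8, 2.7]
gripper_width: 19.6
```

```bash
python3 look.py g
```

```text
7.65 [ 575.9  -131.42  188.25] ty head 168.51924989675007 tz [-0. -0. -1.] F [-1.1  -1.84  2.7 ] [-0.52  0.38  0.33] w 19.64001626511598 j [ 0.05  0.38 -0.17  0.   -1.01 -0.25]
```

Nut has turned about 84° so far. Before hunting the stop, I'll back off half-degrees within the slack to measure the contact stiffness, which sets a safe step size. The nut doesn't move during this.

Request:
drive_tool:
  plan:
    - [[0, 0, 0], -0.5]
    - [[0, 0, 0], 0]

```text
clock: 7.9
position: [576.0, -131.2, 187.9]
ee_rot: [-0.637, 0.77, 0.001, -0.0]
contact_force: [-1.9, -0.7, 1.9]
gripper_width: 19.9
```

```bash
python3 look.py g
```

```text
7.9 [ 575.95 -131.22  187.94] ty head 169.20316117829546 tz [-0.  0. -1.] F [-1.88 -0.74  1.9 ] [-0.17  0.65  0.04] w 19.923918379827604 j [ 0.05  0.38 -0.18 -0.   -1.01 -0.24]
```

Request:
drive_tool:
  plan:
    - [[0, 0, 0], -0.5]
    - [[0, 0, 0], 0]

```text
clock: 8.15
position: [576.1, -131.1, 187.6]
ee_rot: [-0.641, 0.768, 0.001, -0.0]
contact_force: [-3.4, -0.3, 1.6]
gripper_width: 19.7
```

```bash
python3 look.py g
```

```text
8.15 [ 576.05 -131.11  187.58] ty head 169.67323327694456 tz [-0.  0. -1.] F [-3.4  -0.25  1.59] [0.08 0.73 0.02] w 19.683346062679803 j [ 0.05  0.38 -0.18 -0.   -1.01 -0.23]
```

Request:
drive_tool:
  plan:
    - [[0, 0, 0], 0.5]
    - [[0, 0, 0], 0.5]
    - [[0, 0, 0], 0]

```text
clock: 8.52
position: [576.0, -131.2, 187.6]
ee_rot: [-0.634, 0.773, 0.001, -0.0]
contact_force: [-4.2, 0.8, 1.8]
gripper_width: 19.7
```

```bash
python3 look.py g
```

```text
8.525 [ 576.01 -131.19  187.63] ty head 168.67621308382672 tz [-0.  0. -1.] F [-4.24  0.82  1.82] [0.25 1.07 0.17] w 19.70593029232842 j [ 0.05  0.38 -0.18 -0.   -1.01 -0.25]
```

Contact stiffness is about 0.3–0.5 N·m/deg, so from 1.6 rad on I'll step about 0.7° per call and read the torque each time.

Request:
drive_tool:
  plan:
    - [[0, 0, -0.0001], 1.5]
    - [[0, 0, -0.0001], 1.5]

```text
clock: 8.78
position: [576.0, -131.3, 187.8]
ee_rot: [-0.613, 0.79, 0.001, -0.001]
contact_force: [-4.9, 1.1, -0.6]
gripper_width: 19.4
```

```bash
cat > r.py <<'E'
from bench import arm
import numpy as np
s=arm.read_state();x,y,_,_=s["ee_rot"]
h=np.degrees(np.arctan2(1-2*x*x,2*x*y))
p=s["position"]
print("%.2f h=%.1f Tz=%.2f p=%s F=%s w=%.1f"%(s["clock"],h,s["wrist_torque"][2],p.round(1),s["contact_force"].round(1),s["gripper_width"]))
E
python3 r.py
```

```text
8.78 h=165.6 Tz=0.30 p=[ 576.  -131.3  187.8] F=[-4.9  1.1 -0.6] w=19.4
```

Request:
drive_tool:
  plan:
    - [[0, 0, -0.0001], 1]

```text
clock: 8.9
position: [576.0, -131.3, 187.8]
ee_rot: [-0.606, 0.796, 0.001, -0.001]
contact_force: [-4.5, 0.6, 0.4]
gripper_width: 19.7
```

```bash
python3 r.py
```

```text
8.90 h=164.6 Tz=0.32 p=[ 576.  -131.3  187.8] F=[-4.5  0.6  0.4] w=19.7
```

Request:
drive_tool:
  plan:
    - [[0, 0, -0.0001], 1]

```text
clock: 9.02
position: [576.0, -131.3, 187.9]
ee_rot: [-0.599, 0.801, 0.001, -0.001]
contact_force: [-4.6, 0.6, -0.2]
gripper_width: 19.6
```

```bash
python3 r.py
```

```text
9.03 h=163.6 Tz=0.34 p=[ 576.  -131.3  187.9] F=[-4.6  0.6 -0.2] w=19.6
```

Request:
drive_tool:
  plan:
    - [[0, 0, 0], 0.8]

```text
clock: 9.15
position: [576.0, -131.2, 187.9]
ee_rot: [-0.593, 0.805, 0.001, -0.001]
contact_force: [-5.1, 1.2, -0.0]
gripper_width: 19.7
```

```bash
python3 r.py
```

```text
9.15 h=162.8 Tz=0.33 p=[ 576.  -131.2  187.9] F=[-5.1  1.2 -0. ] w=19.7
```

I'll try to skip part of this. The fork's free rise at the stop (8.6 mm) fixes the nut's stop height, so I'll estimate the starting height from two earlier wrist views.

```bash
python3 -c "
from h import *
D=pickle.load(open('d.pkl','rb'));C=pickle.load(open('c.pkl','rb'))
cv2.imwrite('pics/d_z.png',cv2.resize(D['wrist']['image'][180:410,220:420,::-1],None,fx=2.6,fy=2.6,interpolation=2))
cv2.imwrite('pics/c_z.png',cv2.resize(C['wrist']['image'][185:285,260:360,::-1],None,fx=6,fy=6,interpolation=2))"
```

```text
(no output)
```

View pics/d_z.png

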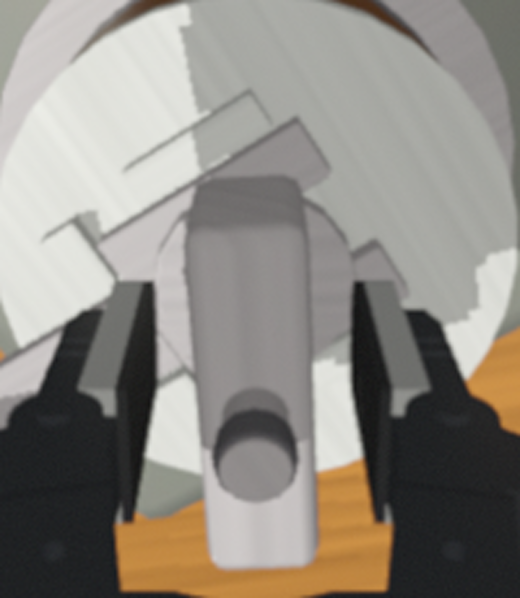

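View pics/c_z.png

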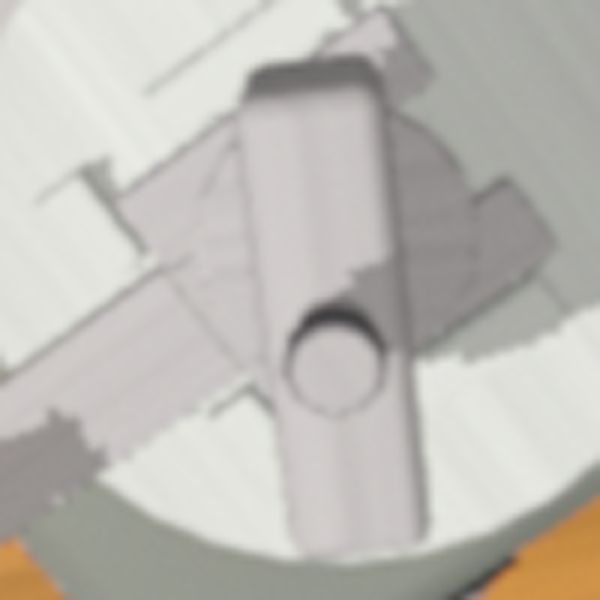

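```bash
python3 - <<'E'
from h import *
np.set_printoptions(precision=1,suppress=True)
C=pickle.load(open("c.pkl","rb"))["wrist"];D=pickle.load(open("d.pkl","rb"))["wrist"]
cc=lambda x,y:(259.6+x/6,184.6+y/6); dd=lambda x,y:(219.7+x/2.6,179.7+y/2.6)
for n,a,b in [("near",(358,552),(263,568)),("far",(313,100),(245,225)),("keeper",(336,367),(257,465)),("f1",(385,10),(297,118)),("f2",(508,178),(375,240)),("f3",(432,80),(330,168)),("f4",(117,203),(100,240)),("lug",(145,95),(124,170)),("lug2",(38,203),(42,240))]:
    print(n,tri(C,cc(*a),D,dd(*b)))
E
```

```text
near [ 548.3 -124.3  187. ]
far [ 603.5 -132.1  178.3]
keeper [ 576.5 -128.6  198.7]
f1 [ 603.5 -142.2  125.3]
f2 [ 576.1 -153.8  130.3]
f3 [ 592.5 -146.8  127.9]
f4 [586.3 -97.4 130. ]
lug [ 601.1 -106.1  132. ]
lug2 [590.1 -87.  134.6]
```

Too noisy (±4 mm) to rely on, so I'll go on by feel.

Request:
drive_tool:
  plan:
    - [[0, 0, -0.0001], 0.8]

```text
clock: 9.28
position: [575.9, -131.3, 187.9]
ee_rot: [-0.588, 0.809, 0.001, -0.001]
contact_force: [-4.6, 0.6, -0.2]
gripper_width: 19.5
```

```bash
python3 r.py
```

```text
9.28 h=162.0 Tz=0.33 p=[ 575.9 -131.3  187.9] F=[-4.6  0.6 -0.2] w=19.5
```

Request:
drive_tool:
  plan:
    - [[0, 0, 0], 0.8]

```text
clock: 9.4
position: [575.9, -131.2, 188.0]
ee_rot: [-0.582, 0.813, 0.001, -0.001]
contact_force: [-5.5, 1.5, -0.2]
gripper_width: 19.7
```

```bash
python3 r.py
```

```text
9.40 h=161.2 Tz=0.35 p=[ 575.9 -131.2  188. ] F=[-5.5  1.5 -0.2] w=19.7
```

Request:
drive_tool:
  plan:
    - [[0.0002, 0.0005, -0.0001], 0.8]

```text
clock: 9.52
position: [575.9, -131.3, 188.0]
ee_rot: [-0.576, 0.817, 0.0, -0.0]
contact_force: [-3.6, 1.9, -1.9]
gripper_width: 20.0
```

```bash
python3 r.py
```

```text
9.53 h=160.4 Tz=0.34 p=[ 575.9 -131.3  188. ] F=[-3.6  1.9 -1.9] w=20.0
```

Request:
drive_tool:
  plan:
    - [[0, 0, 0], 0.8]

```text
clock: 9.65
position: [575.9, -131.2, 188.1]
ee_rot: [-0.571, 0.821, 0.0, -0.0]
contact_force: [-4.8, 1.1, -2.4]
gripper_width: 19.8
```

```bash
python3 r.py
```

```text
9.65 h=159.6 Tz=0.29 p=[ 575.9 -131.2  188.1] F=[-4.8  1.1 -2.4] w=19.8
```

Request:
drive_tool:
  plan:
    - [[0, 0, -0.0001], 0.8]

```text
clock: 9.78
position: [575.9, -131.3, 188.1]
ee_rot: [-0.565, 0.825, 0.0, -0.0]
contact_force: [-4.1, 1.5, -3.6]
gripper_width: 19.7
```

```bash
python3 r.py
```

```text
9.78 h=158.8 Tz=0.33 p=[ 575.9 -131.3  188.1] F=[-4.1  1.5 -3.6] w=19.7
```

Request:
drive_tool:
  plan:
    - [[0, 0, 0], 0.8]

```text
clock: 9.9
position: [575.9, -131.3, 188.2]
ee_rot: [-0.559, 0.829, 0.0, -0.0]
contact_force: [-2.7, 2.2, -4.4]
gripper_width: 19.6
```

```bash
python3 r.py
```

```text
9.90 h=158.0 Tz=0.30 p=[ 575.9 -131.3  188.2] F=[-2.7  2.2 -4.4] w=19.6
```

Request:
drive_tool:
  plan:
    - [[0, 0, 0], 0.8]

```text
clock: 10.02
position: [575.9, -131.2, 188.2]
ee_rot: [-0.553, 0.833, 0.0, -0.0]
contact_force: [-3.0, 1.2, -4.4]
gripper_width: 19.4
```

```bash
python3 r.py
```

```text
10.03 h=157.2 Tz=0.31 p=[ 575.9 -131.2  188.2] F=[-3.   1.2 -4.4] w=19.4
```

Request:
drive_tool:
  plan:
    - [[0, 0, 0], 0.9]

```text
clock: 10.15
position: [575.9, -131.3, 188.3]
ee_rot: [-0.547, 0.837, 0.0, -0.0]
contact_force: [-3.6, 1.9, -5.5]
gripper_width: 19.8
```

```bash
python3 r.py
```

```text
10.15 h=156.3 Tz=0.26 p=[ 575.9 -131.3  188.3] F=[-3.6  1.9 -5.5] w=19.8
```

Request:
drive_tool:
  plan:
    - [[0, 0, 0], 0.9]

```text
clock: 10.28
position: [575.8, -131.3, 188.3]
ee_rot: [-0.54, 0.842, 0.0, -0.0]
contact_force: [-3.6, 2.2, -4.3]
gripper_width: 19.2
```

```bash
python3 r.py
```

```text
10.28 h=155.4 Tz=0.30 p=[ 575.8 -131.3  188.3] F=[-3.6  2.2 -4.3] w=19.2
```

Request:
drive_tool:
  plan:
    - [[0, 0, 0], 0.9]

```text
clock: 10.4
position: [575.8, -131.3, 188.4]
ee_rot: [-0.534, 0.846, 0.0, -0.0]
contact_force: [-3.3, 2.6, -5.3]
gripper_width: 19.5
```

```bash
python3 r.py
```

```text
10.40 h=154.5 Tz=0.28 p=[ 575.8 -131.3  188.4] F=[-3.3  2.6 -5.3] w=19.5
```

Request:
drive_tool:
  plan:
    - [[0, 0, 0], 0.9]

```text
clock: 10.52
position: [575.8, -131.3, 188.4]
ee_rot: [-0.527, 0.85, 0.0, -0.0]
contact_force: [-3.6, 3.1, -5.9]
gripper_width: 19.8
```

```bash
python3 r.py
```

```text
10.53 h=153.6 Tz=0.31 p=[ 575.8 -131.3  188.4] F=[-3.6  3.1 -5.9] w=19.8
```

Request:
drive_tool:
  plan:
    - [[0, 0, -0.0003], 0.9]

```text
clock: 10.65
position: [575.8, -131.3, 188.5]
ee_rot: [-0.52, 0.854, 0.0, -0.0]
contact_force: [-3.5, 2.3, -8.6]
gripper_width: 20.0
```

```bash
python3 r.py
```

```text
10.65 h=152.7 Tz=0.26 p=[ 575.8 -131.3  188.5] F=[-3.5  2.3 -8.6] w=20.0
```

Request:
drive_tool:
  plan:
    - [[0, 0, 0.0004], 0.9]

```text
clock: 10.78
position: [575.8, -131.3, 188.5]
ee_rot: [-0.514, 0.858, 0.0, -0.0]
contact_force: [-4.4, 4.1, -4.4]
gripper_width: 19.7
```

```bash
python3 r.py
```

```text
10.78 h=151.8 Tz=0.32 p=[ 575.8 -131.3  188.5] F=[-4.4  4.1 -4.4] w=19.7
```

Request:
drive_tool:
  plan:
    - [[0, 0.0003, 0.0002], 0.9]

```text
clock: 10.9
position: [575.8, -131.3, 188.5]
ee_rot: [-0.507, 0.862, -0.0, 0.0]
contact_force: [-3.6, 2.7, -5.0]
gripper_width: 19.8
```

```bash
python3 r.py
```

```text
10.90 h=150.9 Tz=0.31 p=[ 575.8 -131.3  188.5] F=[-3.6  2.7 -5. ] w=19.8
```

Request:
drive_tool:
  plan:
    - [[0, 0, 0], 0.9]

```text
clock: 11.02
position: [575.8, -131.3, 188.6]
ee_rot: [-0.5, 0.866, -0.0, 0.0]
contact_force: [-4.0, 3.1, -4.3]
gripper_width: 19.5
```

```bash
python3 r.py
```

```text
11.03 h=150.0 Tz=0.33 p=[ 575.8 -131.3  188.6] F=[-4.   3.1 -4.3] w=19.5
```

Request:
drive_tool:
  plan:
    - [[0, 0, 0], 0.9]

```text
clock: 11.15
position: [575.8, -131.3, 188.6]
ee_rot: [-0.493, 0.87, -0.0, 0.0]
contact_force: [-4.0, 2.4, -3.9]
gripper_width: 19.6
```

```bash
python3 r.py
```

```text
11.15 h=149.1 Tz=0.31 p=[ 575.8 -131.3  188.6] F=[-4.   2.4 -3.9] w=19.6
```

Request:
drive_tool:
  plan:
    - [[0, 0, 0], 0.9]

```text
clock: 11.28
position: [575.8, -131.3, 188.6]
ee_rot: [-0.486, 0.874, -0.0, 0.0]
contact_force: [-4.7, 2.7, -4.5]
gripper_width: 19.6
```

```bash
python3 r.py
```

```text
11.28 h=148.2 Tz=0.32 p=[ 575.8 -131.3  188.6] F=[-4.7  2.7 -4.5] w=19.6
```

Request:
drive_tool:
  plan:
    - [[0, 0, 0], 0.9]

```text
clock: 11.4
position: [575.8, -131.2, 188.7]
ee_rot: [-0.48, 0.878, -0.0, 0.0]
contact_force: [-3.6, 3.2, -3.8]
gripper_width: 19.8
```

```bash
python3 r.py
```

```text
11.40 h=147.3 Tz=0.30 p=[ 575.8 -131.2  188.7] F=[-3.6  3.2 -3.8] w=19.8
```

Request:
drive_tool:
  plan:
    - [[0, 0, 0], 0.9]

```text
clock: 11.52
position: [575.7, -131.2, 188.7]
ee_rot: [-0.473, 0.881, -0.0, 0.0]
contact_force: [-4.5, 3.2, -4.4]
gripper_width: 19.6
```

```bash
python3 r.py
```

```text
11.53 h=146.4 Tz=0.29 p=[ 575.7 -131.2  188.7] F=[-4.5  3.2 -4.4] w=19.6
```

Request:
drive_tool:
  plan:
    - [[0, 0, 0], 0.9]

```text
clock: 11.65
position: [575.7, -131.2, 188.7]
ee_rot: [-0.466, 0.885, -0.0, 0.0]
contact_force: [-4.3, 2.7, -3.8]
gripper_width: 19.7
```

```bash
python3 r.py
```

```text
11.65 h=145.5 Tz=0.31 p=[ 575.7 -131.2  188.7] F=[-4.3  2.7 -3.8] w=19.7
```

Request:
drive_tool:
  plan:
    - [[0, 0, 0], 0.9]

```text
clock: 11.78
position: [575.7, -131.3, 188.8]
ee_rot: [-0.459, 0.889, -0.0, 0.0]
contact_force: [-3.9, 3.3, -3.2]
gripper_width: 19.5
```

```bash
python3 r.py
```

```text
11.78 h=144.6 Tz=0.30 p=[ 575.7 -131.3  188.8] F=[-3.9  3.3 -3.2] w=19.5
```

Request:
drive_tool:
  plan:
    - [[0, 0, 0], 0.9]

```text
clock: 11.9
position: [575.7, -131.3, 188.8]
ee_rot: [-0.452, 0.892, -0.0, 0.0]
contact_force: [-5.6, 3.4, -3.1]
gripper_width: 19.7
```

```bash
python3 r.py
```

```text
11.90 h=143.7 Tz=0.30 p=[ 575.7 -131.3  188.8] F=[-5.6  3.4 -3.1] w=19.7
```

Request:
drive_tool:
  plan:
    - [[0.0002, 0.0003, 0], 0.9]

```text
clock: 12.02
position: [575.7, -131.2, 188.9]
ee_rot: [-0.445, 0.896, -0.0, 0.0]
contact_force: [-3.3, 2.4, -3.7]
gripper_width: 19.7
```

```bash
python3 r.py
```

```text
12.03 h=142.8 Tz=0.24 p=[ 575.7 -131.2  188.9] F=[-3.3  2.4 -3.7] w=19.7
```

Request:
drive_tool:
  plan:
    - [[0, 0, 0], 0.9]

```text
clock: 12.15
position: [575.7, -131.2, 188.9]
ee_rot: [-0.438, 0.899, -0.0, 0.0]
contact_force: [-3.7, 3.2, -2.3]
gripper_width: 19.9
```

```bash
python3 r.py
```

```text
12.15 h=141.9 Tz=0.28 p=[ 575.7 -131.2  188.9] F=[-3.7  3.2 -2.3] w=19.9
```

Request:
drive_tool:
  plan:
    - [[0, 0, 0], 0.9]

```text
clock: 12.28
position: [575.7, -131.2, 189.0]
ee_rot: [-0.431, 0.903, -0.0, 0.0]
contact_force: [-3.7, 3.2, -2.4]
gripper_width: 19.6
```

```bash
python3 r.py
```

```text
12.28 h=141.0 Tz=0.29 p=[ 575.7 -131.2  189. ] F=[-3.7  3.2 -2.4] w=19.6
```

Request:
drive_tool:
  plan:
    - [[0, 0, 0], 0.9]

```text
clock: 12.4
position: [575.7, -131.2, 189.0]
ee_rot: [-0.424, 0.906, -0.0, 0.0]
contact_force: [-3.9, 3.1, -2.8]
gripper_width: 19.5
```

```bash
python3 r.py
```

```text
12.40 h=140.1 Tz=0.34 p=[ 575.7 -131.2  189. ] F=[-3.9  3.1 -2.8] w=19.5
```

Request:
drive_tool:
  plan:
    - [[0, 0, -0.0001], 0.9]

```text
clock: 12.52
position: [575.7, -131.2, 189.0]
ee_rot: [-0.416, 0.909, -0.0, 0.0]
contact_force: [-4.2, 2.8, -2.5]
gripper_width: 19.5
```

```bash
python3 r.py
```

```text
12.53 h=139.2 Tz=0.32 p=[ 575.7 -131.2  189. ] F=[-4.2  2.8 -2.5] w=19.5
```

Request:
drive_tool:
  plan:
    - [[0, 0, 0], 0.9]

```text
clock: 12.65
position: [575.6, -131.2, 189.0]
ee_rot: [-0.409, 0.912, -0.0, 0.0]
contact_force: [-4.0, 3.4, -2.9]
gripper_width: 19.6
```

```bash
python3 r.py
```

```text
12.65 h=138.3 Tz=0.30 p=[ 575.6 -131.2  189. ] F=[-4.   3.4 -2.9] w=19.6
```

Request:
drive_tool:
  plan:
    - [[0, 0, 0], 0.9]

```text
clock: 12.78
position: [575.7, -131.2, 189.1]
ee_rot: [-0.402, 0.916, -0.0, 0.0]
contact_force: [-4.4, 3.4, -2.6]
gripper_width: 19.8
```

```bash
python3 r.py
```

```text
12.78 h=137.4 Tz=0.27 p=[ 575.7 -131.2  189.1] F=[-4.4  3.4 -2.6] w=19.8
```

Request:
drive_tool:
  plan:
    - [[0, 0, 0], 0.9]

```text
clock: 12.9
position: [575.6, -131.2, 189.1]
ee_rot: [-0.395, 0.919, -0.0, 0.0]
contact_force: [-5.0, 3.4, -2.8]
gripper_width: 19.6
```

```bash
python3 r.py
```

```text
12.90 h=136.5 Tz=0.30 p=[ 575.6 -131.2  189.1] F=[-5.   3.4 -2.8] w=19.6
```

Request:
drive_tool:
  plan:
    - [[0, 0, 0], 0.9]

```text
clock: 13.02
position: [575.6, -131.2, 189.1]
ee_rot: [-0.388, 0.922, -0.0, 0.0]
contact_force: [-4.3, 3.4, -2.0]
gripper_width: 19.8
```

```bash
python3 r.py
```

```text
13.03 h=135.6 Tz=0.28 p=[ 575.6 -131.2  189.1] F=[-4.3  3.4 -2. ] w=19.8
```

Request:
drive_tool:
  plan:
    - [[0, 0, -0.0001], 0.9]

```text
clock: 13.15
position: [575.6, -131.2, 189.2]
ee_rot: [-0.38, 0.925, -0.0, 0.0]
contact_force: [-3.9, 3.4, -2.7]
gripper_width: 19.5
```

```bash
python3 r.py
```

```text
13.15 h=134.7 Tz=0.32 p=[ 575.6 -131.2  189.2] F=[-3.9  3.4 -2.7] w=19.5
```

Request:
drive_tool:
  plan:
    - [[0, 0, 0], 0.9]

```text
clock: 13.28
position: [575.6, -131.2, 189.2]
ee_rot: [-0.373, 0.928, -0.0, 0.0]
contact_force: [-4.3, 4.6, -1.1]
gripper_width: 19.7
```

```bash
python3 r.py
```

```text
13.28 h=133.8 Tz=0.32 p=[ 575.6 -131.2  189.2] F=[-4.3  4.6 -1.1] w=19.7
```

Request:
drive_tool:
  plan:
    - [[0, 0, -0.0001], 0.9]

```text
clock: 13.4
position: [575.6, -131.2, 189.3]
ee_rot: [-0.366, 0.931, -0.0, 0.0]
contact_force: [-4.6, 4.3, -2.4]
gripper_width: 19.9
```

```bash
python3 r.py
```

```text
13.40 h=132.9 Tz=0.28 p=[ 575.6 -131.2  189.3] F=[-4.6  4.3 -2.4] w=19.9
```

Request:
drive_tool:
  plan:
    - [[0, 0, 0], 0.9]

```text
clock: 13.52
position: [575.6, -131.2, 189.3]
ee_rot: [-0.359, 0.934, -0.0, 0.0]
contact_force: [-4.3, 3.8, -2.3]
gripper_width: 20.0
```

```bash
python3 r.py
```

```text
13.53 h=132.0 Tz=0.28 p=[ 575.6 -131.2  189.3] F=[-4.3  3.8 -2.3] w=20.0
```

Request:
drive_tool:
  plan:
    - [[0, 0, 0], 0.9]

```text
clock: 13.65
position: [575.6, -131.2, 189.4]
ee_rot: [-0.351, 0.936, -0.0, 0.0]
contact_force: [-4.8, 4.2, -1.6]
gripper_width: 19.9
```

```bash
python3 r.py
```

```text
13.65 h=131.1 Tz=0.29 p=[ 575.6 -131.2  189.4] F=[-4.8  4.2 -1.6] w=19.9
```

Request:
drive_tool:
  plan:
    - [[0, 0, -0.0001], 0.9]

```text
clock: 13.78
position: [575.6, -131.2, 189.4]
ee_rot: [-0.344, 0.939, -0.0, 0.0]
contact_force: [-4.9, 3.3, -2.3]
gripper_width: 19.7
```

```bash
python3 r.py
```

```text
13.78 h=130.2 Tz=0.33 p=[ 575.6 -131.2  189.4] F=[-4.9  3.3 -2.3] w=19.7
```

Request:
drive_tool:
  plan:
    - [[0, 0, 0], 0.9]

```text
clock: 13.9
position: [575.6, -131.2, 189.4]
ee_rot: [-0.336, 0.942, -0.0, 0.0]
contact_force: [-4.9, 4.1, -1.9]
gripper_width: 19.6
```

```bash
python3 r.py
```

```text
13.90 h=129.3 Tz=0.26 p=[ 575.6 -131.2  189.4] F=[-4.9  4.1 -1.9] w=19.6
```

Request:
drive_tool:
  plan:
    - [[0, 0, -0.0001], 0.9]

```text
clock: 14.02
position: [575.6, -131.2, 189.5]
ee_rot: [-0.329, 0.944, -0.0, 0.0]
contact_force: [-4.8, 3.8, -1.6]
gripper_width: 19.9
```

```bash
python3 r.py
```

```text
14.03 h=128.4 Tz=0.26 p=[ 575.6 -131.2  189.5] F=[-4.8  3.8 -1.6] w=19.9
```

Request:
drive_tool:
  plan:
    - [[0, 0, 0], 0.9]

```text
clock: 14.15
position: [575.6, -131.2, 189.5]
ee_rot: [-0.322, 0.947, -0.0, 0.0]
contact_force: [-4.1, 5.1, -2.1]
gripper_width: 19.9
```

```bash
python3 r.py
```

```text
14.15 h=127.5 Tz=0.29 p=[ 575.6 -131.2  189.5] F=[-4.1  5.1 -2.1] w=19.9
```

Request:
drive_tool:
  plan:
    - [[0, 0.0004, 0], 0.9]

```text
clock: 14.28
position: [575.6, -131.1, 189.6]
ee_rot: [-0.314, 0.949, -0.0, 0.0]
contact_force: [-3.0, 1.8, -1.7]
gripper_width: 19.5
```

```bash
python3 r.py
```

```text
14.28 h=126.6 Tz=0.24 p=[ 575.6 -131.1  189.6] F=[-3.   1.8 -1.7] w=19.5
```

Request:
drive_tool:
  plan:
    - [[0, 0, -0.0001], 0.9]

```text
clock: 14.4
position: [575.5, -131.1, 189.6]
ee_rot: [-0.307, 0.952, -0.0, 0.001]
contact_force: [-4.2, 2.2, -2.3]
gripper_width: 19.7
```

```bash
python3 r.py
```

```text
14.40 h=125.7 Tz=0.32 p=[ 575.5 -131.1  189.6] F=[-4.2  2.2 -2.3] w=19.7
```

Request:
drive_tool:
  plan:
    - [[0, 0, 0], 0.9]

```text
clock: 14.52
position: [575.5, -131.1, 189.6]
ee_rot: [-0.299, 0.954, -0.0, 0.0]
contact_force: [-4.1, 2.5, -1.5]
gripper_width: 19.6
```

```bash
python3 r.py
```

```text
14.53 h=124.8 Tz=0.34 p=[ 575.5 -131.1  189.6] F=[-4.1  2.5 -1.5] w=19.6
```

Request:
drive_tool:
  plan:
    - [[0, 0, 0], 0.8]

```text
clock: 14.65
position: [575.5, -131.1, 189.6]
ee_rot: [-0.293, 0.956, -0.0, 0.0]
contact_force: [-4.8, 2.0, 0.9]
gripper_width: 19.4
```

```bash
python3 r.py
```

```text
14.65 h=124.0 Tz=0.29 p=[ 575.5 -131.1  189.6] F=[-4.8  2.   0.9] w=19.4
```

Request:
drive_tool:
  plan:
    - [[0, 0, -0.0001], 0.9]

```text
clock: 14.78
position: [575.5, -131.0, 189.7]
ee_rot: [-0.285, 0.959, -0.0, 0.0]
contact_force: [-3.3, 2.5, 0.8]
gripper_width: 19.7
```

```bash
python3 r.py
```

```text
14.78 h=123.1 Tz=0.36 p=[ 575.5 -131.   189.7] F=[-3.3  2.5  0.8] w=19.7
```

Request:
drive_tool:
  plan:
    - [[0, 0, 0], 0.4]

```text
clock: 14.9
position: [575.5, -131.1, 189.7]
ee_rot: [-0.282, 0.959, -0.0, 0.001]
contact_force: [-4.2, 2.0, 2.3]
gripper_width: 19.9
```

```bash
python3 r.py
```

```text
14.90 h=122.7 Tz=0.27 p=[ 575.5 -131.1  189.7] F=[-4.2  2.   2.3] w=19.9
```

Request:
drive_tool:
  plan:
    - [[0, 0, -0.0002], 0.9]

```text
clock: 15.02
position: [575.5, -131.1, 189.7]
ee_rot: [-0.274, 0.962, -0.0, 0.0]
contact_force: [-4.4, 2.1, 1.4]
gripper_width: 19.8
```

```bash
python3 r.py
```

```text
15.03 h=121.8 Tz=0.34 p=[ 575.5 -131.1  189.7] F=[-4.4  2.1  1.4] w=19.8
```

Request:
drive_tool:
  plan:
    - [[0, 0, -0.0001], 0.8]

```text
clock: 15.15
position: [575.5, -131.0, 189.7]
ee_rot: [-0.267, 0.964, -0.0, 0.0]
contact_force: [-3.4, 1.5, 0.4]
gripper_width: 20.0
```

```bash
python3 r.py
```

```text
15.15 h=121.0 Tz=0.32 p=[ 575.5 -131.   189.7] F=[-3.4  1.5  0.4] w=20.0
```

Request:
drive_tool:
  plan:
    - [[0, 0, 0], 0.9]

```text
clock: 15.28
position: [575.5, -131.0, 189.8]
ee_rot: [-0.26, 0.966, -0.0, 0.0]
contact_force: [-3.1, 2.6, 2.0]
gripper_width: 19.9
```

```bash
python3 r.py
```

```text
15.28 h=120.1 Tz=0.26 p=[ 575.5 -131.   189.8] F=[-3.1  2.6  2. ] w=19.9
```

Request:
drive_tool:
  plan:
    - [[0, 0, -0.0001], 0.9]

```text
clock: 15.4
position: [575.5, -131.0, 189.8]
ee_rot: [-0.252, 0.968, -0.0, 0.0]
contact_force: [-2.8, 2.3, 1.9]
gripper_width: 19.3
```

```bash
python3 r.py
```

```text
15.40 h=119.2 Tz=0.37 p=[ 575.5 -131.   189.8] F=[-2.8  2.3  1.9] w=19.3
```

Request:
drive_tool:
  plan:
    - [[0, 0, 0], 0.4]

```text
clock: 15.52
position: [575.5, -131.0, 189.8]
ee_rot: [-0.249, 0.968, -0.0, 0.0]
contact_force: [-3.2, 2.7, 2.3]
gripper_width: 19.8
```

```bash
python3 r.py
```

```text
15.53 h=118.8 Tz=0.33 p=[ 575.5 -131.   189.8] F=[-3.2  2.7  2.3] w=19.8
```

Request:
drive_tool:
  plan:
    - [[0, 0, -0.0001], 0.9]

```text
clock: 15.65
position: [575.5, -131.0, 189.8]
ee_rot: [-0.241, 0.97, -0.0, 0.0]
contact_force: [-2.7, 1.5, 3.5]
gripper_width: 19.7
```

```bash
python3 r.py
```

```text
15.65 h=117.9 Tz=0.26 p=[ 575.5 -131.   189.8] F=[-2.7  1.5  3.5] w=19.7
```

Request:
drive_tool:
  plan:
    - [[0, 0, -0.0003], 0.9]

```text
clock: 15.78
position: [575.4, -131.0, 189.9]
ee_rot: [-0.234, 0.972, -0.0, 0.0]
contact_force: [-3.4, 1.3, 1.6]
gripper_width: 19.5
```

```bash
python3 r.py
```

```text
15.78 h=117.0 Tz=0.33 p=[ 575.4 -131.   189.9] F=[-3.4  1.3  1.6] w=19.5
```

Request:
drive_tool:
  plan:
    - [[0, 0, -0.0001], 0.9]

```text
clock: 15.9
position: [575.4, -131.0, 190.0]
ee_rot: [-0.226, 0.974, -0.0, 0.0]
contact_force: [-1.0, 2.3, 1.2]
gripper_width: 19.5
```

```bash
python3 r.py
```

```text
15.90 h=116.1 Tz=0.36 p=[ 575.4 -131.   190. ] F=[-1.   2.3  1.2] w=19.5
```

Request:
drive_tool:
  plan:
    - [[0, 0, 0], 0.6]

```text
clock: 16.02
position: [575.4, -131.0, 190.0]
ee_rot: [-0.221, 0.975, -0.0, 0.0]
contact_force: [-0.9, 1.8, 1.5]
gripper_width: 19.8
```

```bash
python3 r.py
```

```text
16.02 h=115.5 Tz=0.27 p=[ 575.4 -131.   190. ] F=[-0.9  1.8  1.5] w=19.8
```

Request:
drive_tool:
  plan:
    - [[0, 0, -0.0001], 0.9]

```text
clock: 16.15
position: [575.4, -130.9, 190.0]
ee_rot: [-0.213, 0.977, -0.0, 0.0]
contact_force: [-1.0, 1.8, 0.2]
gripper_width: 19.7
```

```bash
python3 r.py
```

```text
16.15 h=114.6 Tz=0.33 p=[ 575.4 -130.9  190. ] F=[-1.   1.8  0.2] w=19.7
```

Request:
drive_tool:
  plan:
    - [[0, 0, 0], 0.9]

```text
clock: 16.27
position: [575.4, -130.9, 190.0]
ee_rot: [-0.205, 0.979, -0.0, 0.0]
contact_force: [-0.6, 1.5, -0.2]
gripper_width: 19.6
```

```bash
python3 r.py
```

```text
16.27 h=113.7 Tz=0.32 p=[ 575.4 -130.9  190. ] F=[-0.6  1.5 -0.2] w=19.6
```

Request:
drive_tool:
  plan:
    - [[0, 0, 0], 0.9]

```text
clock: 16.4
position: [575.4, -130.9, 190.1]
ee_rot: [-0.198, 0.98, -0.0, 0.0]
contact_force: [-1.4, 1.3, 0.5]
gripper_width: 19.9
```

```bash
python3 r.py
```

```text
16.40 h=112.8 Tz=0.30 p=[ 575.4 -130.9  190.1] F=[-1.4  1.3  0.5] w=19.9
```

Request:
drive_tool:
  plan:
    - [[0, 0, -0.0001], 0.9]

```text
clock: 16.52
position: [575.4, -130.9, 190.2]
ee_rot: [-0.19, 0.982, -0.0, 0.0]
contact_force: [-0.7, 0.3, 0.5]
gripper_width: 19.9
```

```bash
python3 r.py
```

```text
16.52 h=111.9 Tz=0.38 p=[ 575.4 -130.9  190.2] F=[-0.7  0.3  0.5] w=19.9
```

Request:
drive_tool:
  plan:
    - [[0, 0, 0], 0.4]

```text
clock: 16.65
position: [575.4, -130.9, 190.2]
ee_rot: [-0.187, 0.982, -0.0, 0.0]
contact_force: [-0.1, 1.2, 0.2]
gripper_width: 20.0
```

```bash
python3 r.py
```

```text
16.65 h=111.5 Tz=0.34 p=[ 575.4 -130.9  190.2] F=[-0.1  1.2  0.2] w=20.0
```

Request:
drive_tool:
  plan:
    - [[0, 0, 0], 0.8]

```text
clock: 16.77
position: [575.4, -130.9, 190.2]
ee_rot: [-0.18, 0.984, -0.0, 0.0]
contact_force: [0.3, 1.2, 0.1]
gripper_width: 19.9
```

```bash
python3 r.py
```

```text
16.77 h=110.7 Tz=0.32 p=[ 575.4 -130.9  190.2] F=[0.3 1.2 0.1] w=19.9
```

Request:
drive_tool:
  plan:
    - [[0, 0, -0.0001], 0.9]

```text
clock: 16.9
position: [575.4, -130.9, 190.3]
ee_rot: [-0.172, 0.985, -0.0, 0.0]
contact_force: [0.6, 1.2, -0.8]
gripper_width: 20.1
```

```bash
python3 r.py
```

```text
16.90 h=109.8 Tz=0.28 p=[ 575.4 -130.9  190.3] F=[ 0.6  1.2 -0.8] w=20.1
```

Request:
drive_tool:
  plan:
    - [[0, 0, 0], 0.9]

```text
clock: 17.02
position: [575.4, -130.9, 190.3]
ee_rot: [-0.164, 0.986, -0.0, 0.0]
contact_force: [0.5, 0.6, -0.1]
gripper_width: 19.6
```

```bash
python3 r.py
```

```text
17.02 h=108.9 Tz=0.26 p=[ 575.4 -130.9  190.3] F=[ 0.5  0.6 -0.1] w=19.6
```

Request:
drive_tool:
  plan:
    - [[0, 0, 0], 0.9]

```text
clock: 17.15
position: [575.3, -130.9, 190.3]
ee_rot: [-0.156, 0.988, -0.0, 0.0]
contact_force: [0.5, 1.0, -0.2]
gripper_width: 19.9
```

```bash
python3 r.py
```

```text
17.15 h=108.0 Tz=0.28 p=[ 575.3 -130.9  190.3] F=[ 0.5  1.  -0.2] w=19.9
```

Request:
drive_tool:
  plan:
    - [[0, 0, -0.0001], 0.9]

```text
clock: 17.27
position: [575.3, -130.9, 190.4]
ee_rot: [-0.149, 0.989, -0.0, 0.0]
contact_force: [1.4, 0.8, -1.0]
gripper_width: 19.5
```

```bash
python3 r.py
```

```text
17.27 h=107.1 Tz=0.29 p=[ 575.3 -130.9  190.4] F=[ 1.4  0.8 -1. ] w=19.5
```

Request:
drive_tool:
  plan:
    - [[0, 0, 0], 0.9]

```text
clock: 17.4
position: [575.3, -130.9, 190.4]
ee_rot: [-0.141, 0.99, -0.0, 0.0]
contact_force: [1.3, 1.4, -1.1]
gripper_width: 19.7
```

```bash
python3 r.py
```

```text
17.40 h=106.2 Tz=0.27 p=[ 575.3 -130.9  190.4] F=[ 1.3  1.4 -1.1] w=19.7
```

Request:
drive_tool:
  plan:
    - [[0, 0, 0], 0.9]

```text
clock: 17.52
position: [575.3, -130.9, 190.5]
ee_rot: [-0.133, 0.991, 0.0, 0.0]
contact_force: [1.1, 1.9, 0.4]
gripper_width: 19.7
```

```bash
python3 r.py
```

```text
17.52 h=105.3 Tz=0.31 p=[ 575.3 -130.9  190.5] F=[1.1 1.9 0.4] w=19.7
```

Request:
drive_tool:
  plan:
    - [[0, 0, -0.0001], 0.9]

```text
clock: 17.65
position: [575.3, -130.9, 190.5]
ee_rot: [-0.125, 0.992, 0.0, 0.0]
contact_force: [2.0, 1.2, -0.7]
gripper_width: 19.6
```

```bash
python3 r.py
```

```text
17.65 h=104.4 Tz=0.26 p=[ 575.3 -130.9  190.5] F=[ 2.   1.2 -0.7] w=19.6
```

Request:
drive_tool:
  plan:
    - [[0, 0, 0], 0.9]

```text
clock: 17.77
position: [575.3, -130.9, 190.5]
ee_rot: [-0.118, 0.993, 0.0, 0.0]
contact_force: [1.7, 2.1, -1.1]
gripper_width: 19.7
```

```bash
python3 r.py
```

```text
17.77 h=103.5 Tz=0.30 p=[ 575.3 -130.9  190.5] F=[ 1.7  2.1 -1.1] w=19.7
```

Request:
drive_tool:
  plan:
    - [[0, 0, 0], 0.9]

```text
clock: 17.9
position: [575.3, -130.9, 190.6]
ee_rot: [-0.11, 0.994, 0.0, 0.0]
contact_force: [1.9, 2.7, -0.9]
gripper_width: 19.5
```

```bash
python3 r.py
```

```text
17.90 h=102.6 Tz=0.31 p=[ 575.3 -130.9  190.6] F=[ 1.9  2.7 -0.9] w=19.5
```

Request:
drive_tool:
  plan:
    - [[0, 0, 0], 0.9]

```text
clock: 18.02
position: [575.3, -130.9, 190.6]
ee_rot: [-0.102, 0.995, 0.0, 0.0]
contact_force: [2.6, 2.4, -0.8]
gripper_width: 19.6
```

```bash
python3 r.py
```

```text
18.02 h=101.7 Tz=0.28 p=[ 575.3 -130.9  190.6] F=[ 2.6  2.4 -0.8] w=19.6
```

Request:
drive_tool:
  plan:
    - [[0, 0, -0.0001], 0.9]

```text
clock: 18.15
position: [575.3, -130.9, 190.7]
ee_rot: [-0.094, 0.996, 0.0, 0.0]
contact_force: [2.2, 2.1, -0.9]
gripper_width: 19.9
```

```bash
python3 r.py
```

```text
18.15 h=100.8 Tz=0.28 p=[ 575.3 -130.9  190.7] F=[ 2.2  2.1 -0.9] w=19.9
```

Request:
drive_tool:
  plan:
    - [[0, 0, 0], 0.9]

```text
clock: 18.27
position: [575.3, -130.8, 190.7]
ee_rot: [-0.086, 0.996, 0.0, 0.0]
contact_force: [1.8, 2.9, -0.1]
gripper_width: 19.8
```

```bash
python3 r.py
```

```text
18.27 h=99.9 Tz=0.30 p=[ 575.3 -130.8  190.7] F=[ 1.8  2.9 -0.1] w=19.8
```

Request:
drive_tool:
  plan:
    - [[0, 0, 0], 0.9]

```text
clock: 18.4
position: [575.3, -130.8, 190.7]
ee_rot: [-0.079, 0.997, 0.0, 0.0]
contact_force: [1.7, 3.4, -0.3]
gripper_width: 19.8
```

```bash
python3 r.py
```

```text
18.40 h=99.0 Tz=0.29 p=[ 575.3 -130.8  190.7] F=[ 1.7  3.4 -0.3] w=19.8
```

Request:
drive_tool:
  plan:
    - [[0, 0, -0.0001], 0.9]

```text
clock: 18.52
position: [575.3, -130.8, 190.8]
ee_rot: [-0.071, 0.997, 0.0, 0.0]
contact_force: [2.4, 2.9, -0.1]
gripper_width: 19.6
```

```bash
python3 r.py
```

```text
18.52 h=98.1 Tz=0.24 p=[ 575.3 -130.8  190.8] F=[ 2.4  2.9 -0.1] w=19.6
```

Request:
drive_tool:
  plan:
    - [[0, 0, 0], 0.9]

```text
clock: 18.65
position: [575.3, -130.8, 190.8]
ee_rot: [-0.063, 0.998, 0.0, 0.0]
contact_force: [1.7, 3.4, 0.0]
gripper_width: 19.7
```

```bash
python3 r.py
```

```text
18.65 h=97.2 Tz=0.36 p=[ 575.3 -130.8  190.8] F=[1.7 3.4 0. ] w=19.7
```

Request:
drive_tool:
  plan:
    - [[0, 0, 0], 0.5]

```text
clock: 18.77
position: [575.3, -130.8, 190.8]
ee_rot: [-0.059, 0.998, -0.0, 0.0]
contact_force: [2.5, 3.0, 1.0]
gripper_width: 19.7
```

```bash
python3 r.py
```

```text
18.77 h=96.8 Tz=0.51 p=[ 575.3 -130.8  190.8] F=[2.5 3.  1. ] w=19.7
```

Torque has jumped to 0.51. I'll confirm it holds statically.

Request:
drive_tool:
  plan:
    - [[0, 0, 0], 0]

```text
clock: 18.9
position: [575.3, -130.8, 190.8]
ee_rot: [-0.059, 0.998, -0.0, 0.0]
contact_force: [1.5, 4.1, 0.4]
gripper_width: 19.7
```

```bash
python3 r.py
```

```text
18.90 h=96.8 Tz=0.54 p=[ 575.3 -130.8  190.8] F=[1.5 4.1 0.4] w=19.7
```

Request:
drive_tool:
  plan:
    - [[0, 0, 0], 0.1]

```text
clock: 19.02
position: [575.2, -130.8, 190.8]
ee_rot: [-0.058, 0.998, 0.0, 0.0]
contact_force: [1.8, 3.4, 0.9]
gripper_width: 19.5
```

```bash
python3 r.py
```

```text
19.02 h=96.7 Tz=0.48 p=[ 575.2 -130.8  190.8] F=[1.8 3.4 0.9] w=19.5
```

The nut is at its stop: about 160° turned, torque held near 0.5 N·m. I'll back off within the slack, open, and rise clear.

Request:
drive_tool:
  plan:
    - [[0, 0, 0], -2]
    - [[0, 0, 0], -2]

```text
clock: 19.27
position: [574.4, -131.4, 190.4]
ee_rot: [-0.093, 0.996, -0.0, -0.001]
contact_force: [0.4, 0.8, -0.0]
gripper_width: 19.7
```

Request:
drive_tool:
  plan:
    - [[0, 0, 0], 0]
    - [[0, 0, 0], 0]
    - [[0, 0, 0], 0]
    - [[0, 0, -0.02], 0]
    - [[0, 0, -0.04], 0]
    - [[0, 0, -0.02], 0]
  fingers: 0.2

```text
clock: 20.02
position: [575.8, -131.2, 273.1]
ee_rot: [-0.093, 0.996, -0.0, 0.001]
contact_force: [0.1, -0.0, -0.1]
gripper_width: 34.2
```

Request:
drive_tool:
  plan:
    - [[0, 0, 0], -10.5]
    - [[0, 0, 0], -10.5]
    - [[0, 0, 0], -10.5]
    - [[0, 0, 0], -10.5]
    - [[0, 0, 0], -10.5]
    - [[0, 0, 0], -10.5]
    - [[0, 0, 0], -10.5]
    - [[0, 0, 0], -10.5]
    - [[0, 0, 0], -10.5]
    - [[0, 0, 0], -6.8]
    - [[-0.042, 0, 0], 0]
    - [[-0.043, 0, 0], 0]

```text
clock: 21.52
position: [542.8, -51.7, 270.4]
ee_rot: [0.828, -0.56, -0.0, 0.0]
contact_force: [0.5, 0.1, -0.4]
gripper_width: 34.2
```

Request:
drive_tool:
  plan:
    - [[0, 0, 0], 0]

```text
clock: 21.65
position: [542.5, -50.4, 271.1]
ee_rot: [0.83, -0.558, -0.0, -0.0]
contact_force: [-0.3, -0.8, -0.6]
gripper_width: 33.9
```

```bash
python3 r.py; python3 look.py i wrist top scene
```

```text
21.65 h=-157.9 Tz=0.05 p=[542.5 -50.4 271.1] F=[-0.3 -0.8 -0.6] w=33.9
21.8 [543.54 -52.38 270.85] ty head -158.03531240953276 tz [ 0. -0. -1.] F [ 0.06 -0.51 -0.27] [-0.02 -0.02  0.02] w 34.16389325070253 j [ 0.2   0.24 -0.16  0.   -1.17  0.18]
```

View pics/i_wrist.png

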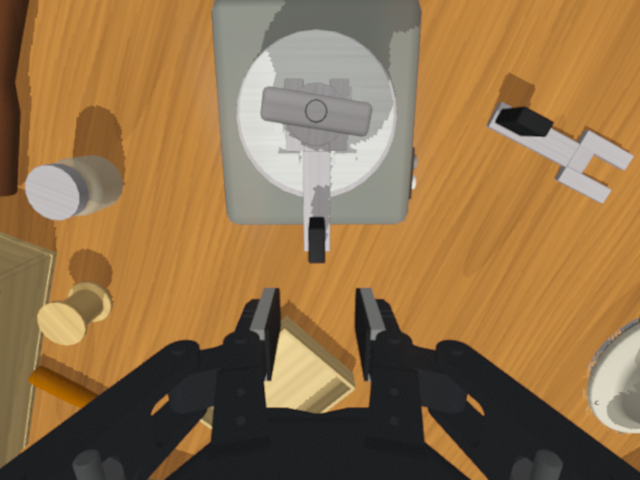

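```bash
python3 - <<'E'
from h import *
np.set_printoptions(precision=1,suppress=True)
I=pickle.load(open("i.pkl","rb"));W=I["wrist"]
im=W["image"].astype(int);m=(im.max(2)<60);ys,xs=np.where(m[205:275,295:340]);print("black rows",ys.min()+205,ys.max()+205,"cols",xs.min()+295,xs.max()+295)
yv=np.array([-.3746,.927]);xv=np.array([.927,.3746]);o=np.array([575.3,-130.9])
for n,p,z in [("finend",(317,263),168),("finL",(308.5,250),168),("finR",(325.5,250),168),("hl",(303,250),136),("hr",(330,250),136),("hl2",(304,160),136),("hr2",(330.5,160),136),("keeper",(316,111),206)]:
    q=plane(W,[p],z)[0];d=q[:2]-o;print(n,q,"fork x,y",d@xv,d@yv)
print(im[255,300:336].mean(1).round().astype(int));print(im[200,296:340].mean(1).round().astype(int))
cv2.imwrite("pics/i_crop.png",cv2.resize(W["image"][60:280,240:400,::-1],None,fx=2.7,fy=2.7,interpolation=2))
E
```

```text
black rows 217 261 cols 309 324
finend [539.3 -38.2 168. ] fork x,y 1.3555905346592252 99.43631760357978
finL [548.2 -44.8 168. ] fork x,y 7.161598579778815 89.9220303616537
finR [537.5 -49.2 168. ] fork x,y -4.430943308652393 89.9062864994207
hl [548.8 -32.3 136. ] fork x,y 12.313438885577888 101.31554611822807
hr [529.2 -40.3 136. ] fork x,y -8.760510283510934 101.28683586968786
hl2 [573.2 -96.7 136. ] fork x,y 10.834152676896045 32.456116615512975
hr2 [ 555.5 -103.9  136. ] fork x,y -8.282678634738765 32.43328401732359
keeper [ 576.2 -128.   206. ] fork x,y 1.918631167793746 2.338151456659136
[126 127 127 128 127 125 124 109  78  49  51  51  54  52  52  51  51  52
  51  49  48  49  47  44  61 102 131 135 134 132 132 130 130 126 124 125]
[144 142 143 144 143 142 140 162 190 198 199 199 200 197 194 181 157 142
 140 140 141 140 137 138 139 140 141 140 141 142 142 142 145 145 139 141
 144 143 142 143 143 143 143 143]
```

View pics/i_crop.png

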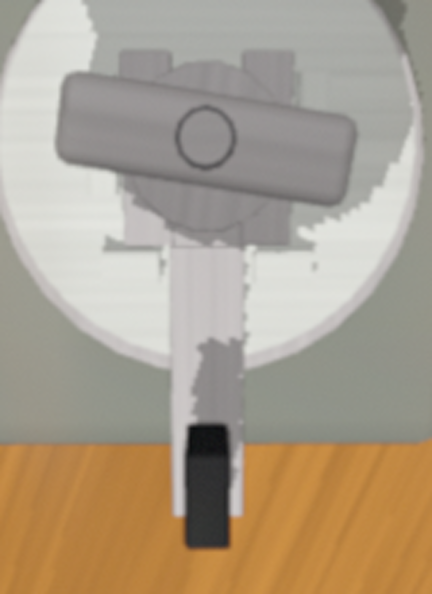

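The bar is clear and the fork is aligned with the tool. The constant +1.5–2 mm bias of the wrist camera shows on the keeper too, so the fin is at about (543.5,-52.1) as geometry predicts. I'll descend with the fingertips held 4 mm above the handle.

Request:
drive_tool:
  plan:
    - [[0, 0, 0.03], 0]
    - [[0, 0, 0.03], 0]
    - [[0, 0, 0.025], 0]
    - [[0, 0, 0.015], 0]
    - [[0, 0, 0.006], 0]
    - [[0, 0, 0], 0]
    - [[0, 0, 0], 0]

```text
clock: 22.68
position: [544.0, -52.1, 165.7]
ee_rot: [0.829, -0.559, 0.001, -0.001]
contact_force: [0.3, -0.6, -0.4]
gripper_width: 34.2
```

Request:
drive_tool:
  plan:
    - [[0, 0, 0], 0]
    - [[0, 0, 0], 0]
    - [[0, 0, 0], 0]
    - [[0, 0, 0], 0]
  fingers: 0.64

```text
clock: 23.18
position: [543.3, -52.1, 164.7]
ee_rot: [0.829, -0.559, 0.0, -0.0]
contact_force: [-0.5, 0.8, 0.6]
gripper_width: 15.2
```

```bash
python3 r.py; python3 look.py j wrist scene;python3 -c "
from h import *
D=pickle.load(open('j.pkl','rb'))
a=cv2.resize(D['scene']['image'][200:350,190:340,::-1],None,fx=3,fy=3,interpolation=2)
b=cv2.resize(D['wrist']['image'][180:420,200:440,::-1],(450,450),interpolation=2)
cv2.imwrite('pics/j_c.png',cv2.resize(cv2.hconcat([a,b]),(800,400)))"
```

```text
23.18 h=-158.0 Tz=0.01 p=[543.3 -52.1 164.7] F=[-0.5  0.8  0.6] w=15.2
23.275 [543.36 -52.09 164.7 ] ty head -158.03373167889507 tz [-0. -0. -1.] F [-0.    0.11 -0.8 ] [ 0.01  0.03 -0.  ] w 15.37985482152171 j [ 0.2   0.34 -0.32  0.   -0.92  0.18]
```

View pics/j_c.png

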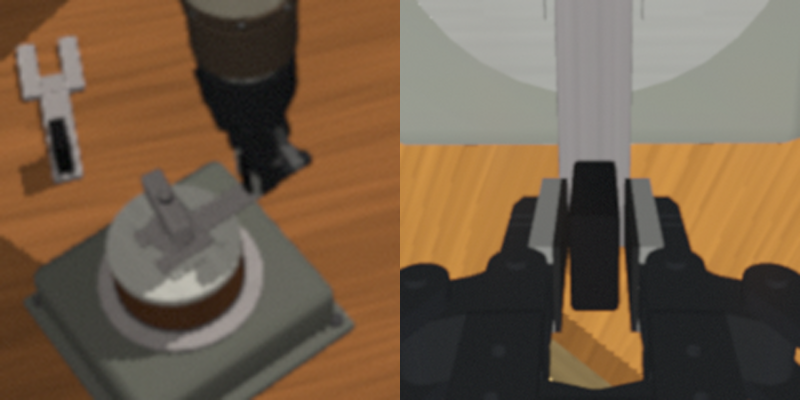

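Request:
drive_tool:
  plan:
    - [[0, 0, 0], 0]
    - [[0, 0, 0], 0]
    - [[0, 0, 0], 0]
  fingers: 0.7

```text
clock: 23.65
position: [543.4, -52.1, 164.7]
ee_rot: [0.829, -0.559, 0.0, -0.0]
contact_force: [-0.5, -1.3, -0.3]
gripper_width: 12.9
```

```bash
python3 r.py
```

```text
23.65 h=-158.0 Tz=0.05 p=[543.4 -52.1 164.7] F=[-0.5 -1.3 -0.3] w=12.9
```

Request:
drive_tool:
  plan:
    - [[0, 0, 0], 0]
    - [[0, 0, 0], 0]
    - [[0, 0, 0], 0]
    - [[0, 0, 0], 0]
  fingers: 0.9

```text
clock: 24.15
position: [543.5, -52.1, 164.8]
ee_rot: [0.829, -0.559, 0.0, -0.0]
contact_force: [1.3, 0.8, 0.7]
gripper_width: 11.1
```

```bash
python3 r.py
```

```text
24.15 h=-158.0 Tz=-0.04 p=[543.5 -52.1 164.8] F=[1.3 0.8 0.7] w=11.1
```

Request:
drive_tool:
  plan:
    - [[0, 0, -0.001], 0]
    - [[0, 0, -0.001], 0]
    - [[0, 0, -0.001], 0]
    - [[0, 0, 0], 0]

```text
clock: 24.65
position: [543.3, -52.1, 167.6]
ee_rot: [0.829, -0.559, -0.0, 0.0]
contact_force: [0.2, -0.0, -1.9]
gripper_width: 11.2
```

```bash
python3 look.py k0
```

```text
24.65 [543.3  -52.09 167.64] ty head -158.03657722172693 tz [-0.  0. -1.] F [ 0.24 -0.03 -1.94] [0.11 0.08 0.01] w 11.212541902279263 j [ 0.2   0.33 -0.31 -0.   -0.92  0.18]
```

Request:
drive_tool:
  plan:
    - [[0, 0, -0.001], 0]
    - [[0, 0, -0.001], 0]
    - [[0, 0, -0.001], 0]
    - [[0, 0, -0.0008], 0]
    - [[0, 0, 0], 0]

```text
clock: 25.28
position: [543.4, -52.1, 171.6]
ee_rot: [0.829, -0.559, 0.0, -0.0]
contact_force: [1.0, -0.5, -0.8]
gripper_width: 11.3
```

```bash
python3 look.py k wrist scene;python3 -c "
from h import *
D=pickle.load(open('k.pkl','rb'))
a=cv2.resize(D['scene']['image'][250:350,190:290,::-1],(450,450),interpolation=2)
b=cv2.resize(D['wrist']['image'][0:360,140:500,::-1],(450,450),interpolation=2)
cv2.imwrite('pics/k_c.png',cv2.resize(cv2.hconcat([a,b]),(800,400)))"
```

```text
25.375 [543.35 -52.11 171.49] ty head -158.03484982179532 tz [ 0.  0. -1.] F [ 0.56 -0.04 -1.78] [0.08 0.01 0.01] w 11.089178097505869 j [ 0.2   0.33 -0.31 -0.   -0.93  0.18]
```

View pics/k_c.png

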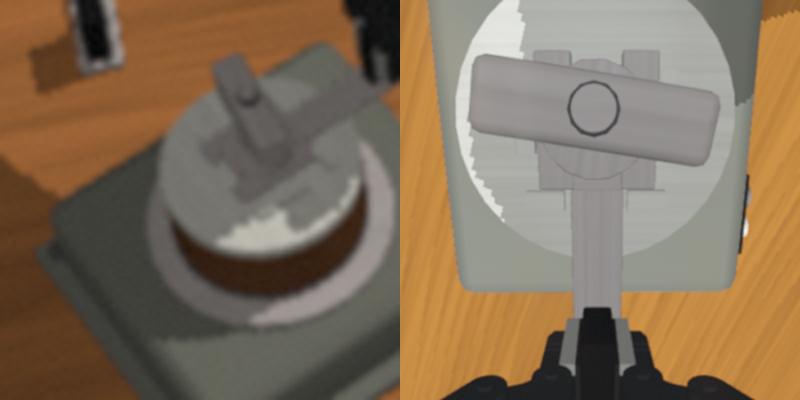

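The full weight (about 1.7 N) is on the gripper at 6.8 mm lift with no side load. I'll draw it out along fork +y (tool -x).

Request:
drive_tool:
  plan:
    - [[-0.002, 0, 0], 0]
    - [[-0.003, 0, 0], 0]
    - [[-0.004, 0, 0], 0]
    - [[-0.004, 0, 0], 0]

```text
clock: 25.88
position: [538.4, -39.7, 171.5]
ee_rot: [0.829, -0.559, -0.0, -0.0]
contact_force: [0.5, 0.3, -2.1]
gripper_width: 11.0
```

```bash
python3 look.py k0
```

```text
25.875 [538.37 -39.73 171.51] ty head -158.023748810779 tz [ 0.  0. -1.] F [ 0.47  0.3  -2.11] [0.06 0.04 0.01] w 11.021815325673002 j [ 0.23  0.32 -0.32 -0.   -0.93  0.16]
```

Request:
drive_tool:
  plan:
    - [[-0.006, 0, 0], 0]
    - [[-0.006, 0, 0], 0]
    - [[-0.006, 0, 0], 0]

```text
clock: 26.25
position: [531.6, -22.9, 171.5]
ee_rot: [0.829, -0.559, 0.0, -0.0]
contact_force: [0.4, -0.3, -1.3]
gripper_width: 11.1
```

```bash
python3 look.py k0
```

```text
26.25 [531.59 -22.91 171.53] ty head -158.02395067596098 tz [ 0.  0. -1.] F [ 0.41 -0.33 -1.32] [ 0.01  0.03 -0.  ] w 11.14350310712046 j [ 0.26  0.31 -0.34 -0.   -0.92  0.12]
```

Request:
drive_tool:
  plan:
    - [[-0.008, 0, 0], 0]
    - [[-0.01, 0, 0], 0]
    - [[-0.01, 0, 0], 0]
    - [[-0.012, 0, 0], 0]
    - [[-0.012, 0, 0], 0]
    - [[0, 0, -0.01], 0]
    - [[0, 0, -0.02], 0]
    - [[0, 0, -0.02], 0]
    - [[0, 0, 0], 0]

```text
clock: 27.38
position: [513.5, 25.0, 223.6]
ee_rot: [0.829, -0.559, 0.002, -0.002]
contact_force: [-0.3, -0.6, -1.9]
gripper_width: 11.3
```

```bash
python3 look.py l wrist scene
```

```text
27.475 [512.01  24.76 221.31] ty head -158.06136510897437 tz [-0.  0. -1.] F [-0.59 -0.18 -2.1 ] [ 0.11  0.02 -0.03] w 10.85703015374379 j [ 0.37  0.22 -0.32 -0.   -1.03  0.02]
```

View pics/l_wrist.png

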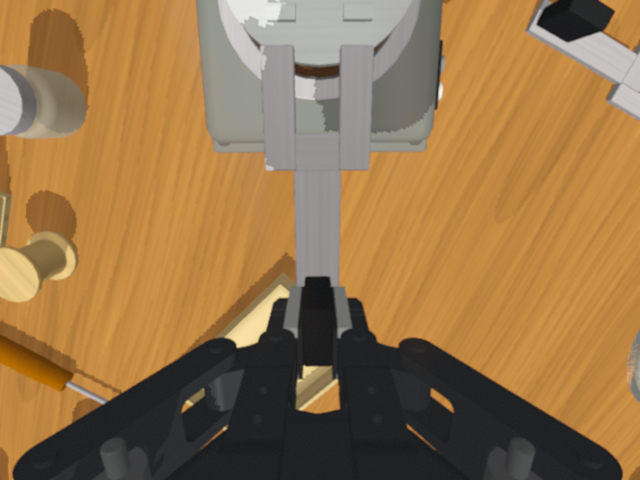

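View pics/l_scene.png

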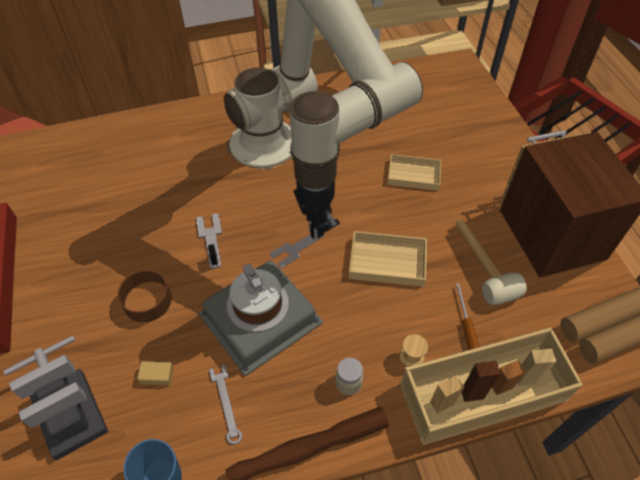

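The fork is out, level and held. I'll carry it to the large tray, turning 45° clockwise so that it lies along the tray.

Request:
drive_tool:
  plan:
    - [[-0.0132, -0.0058, 0], 0]
    - [[-0.0262, -0.0116, 0], 0]
    - [[-0.0262, -0.0116, 0], 0]
    - [[-0.0262, -0.0116, 0], 0]
    - [[-0.0262, -0.0116, 0], 0]
    - [[-0.0262, -0.0116, 0], 0]
    - [[-0.0262, -0.0116, 0], 0]
    - [[-0.0262, -0.0116, 0], 0]
    - [[-0.0132, -0.0058, 0], 0]
    - [[0, 0, 0], 7.5]
    - [[0, 0, 0], 7.5]
    - [[0, 0, 0], 7.5]

```text
clock: 28.98
position: [519.6, 254.1, 220.9]
ee_rot: [-0.702, 0.712, 0.0, -0.001]
contact_force: [0.3, 0.4, -1.7]
gripper_width: 11.3
```

Request:
drive_tool:
  plan:
    - [[0, 0, 0], 7.5]
    - [[0, 0, 0], 7.5]
    - [[0, 0, 0], 7.3]
    - [[0, 0, 0.03], 0]
    - [[0, 0, 0.03], 0]
    - [[0, 0, 0], 0]
    - [[0, 0, 0], 0]

```text
clock: 29.85
position: [520.6, 254.5, 162.5]
ee_rot: [-0.553, 0.833, -0.0, 0.001]
contact_force: [0.4, 0.9, -2.1]
gripper_width: 11.0
```

```bash
python3 look.py m wrist scene top
```

```text
30.0 [520.52 254.64 162.93] ty head 157.17656860496746 tz [ 0.  0. -1.] F [-0.12  0.12 -1.24] [ 0.11 -0.06  0.06] w 11.356278952656343 j [ 0.73  0.39 -0.24  0.   -0.94 -1.13]
```

View pics/m_wrist.png

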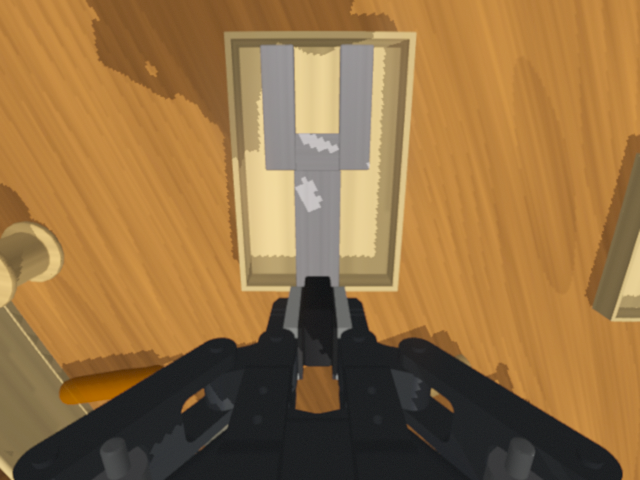

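View pics/m_scene.png

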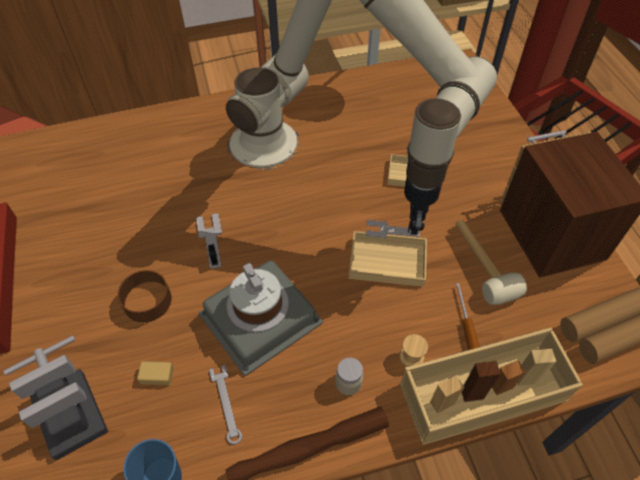

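```bash
python3 - <<'E'
from h import *
np.set_printoptions(precision=1,suppress=True)
W=pickle.load(open("m.pkl","rb"))["wrist"]
p=plane(W,[(225,33),(416,33),(398,290),(242,290)],30);print(p,p.mean(0),np.linalg.norm(p[1]-p[0]),np.linalg.norm(p[2]-p[1]))
e=(p[0]+p[1]-p[2]-p[3])[:2];print(np.degrees(np.arctan2(e[1],e[0])))
E
```

```text
[[523.1 106.   30. ]
 [408.4 154.4  30. ]
 [479.4 324.3  30. ]
 [595.1 275.5  30. ]] [501.5 215.   30. ] 124.52696314888456 184.17997975265905
-112.84620951474272
```

Request:
drive_tool:
  plan:
    - [[0, 0, 0.02], 0]
    - [[0, 0, 0.03], 0]
    - [[0, 0, 0.03], 0]
    - [[0, 0, 0.02], 0]
    - [[0, 0, 0.012], 0]
    - [[0, 0, 0.006], 0]
    - [[0, 0, 0], 0]
    - [[0, 0, 0], 0]

```text
clock: 31.0
position: [520.4, 254.5, 44.4]
ee_rot: [-0.553, 0.833, 0.0, 0.001]
contact_force: [-0.6, -0.4, -1.6]
gripper_width: 10.9
```

```bash
python3 r.py
```

```text
31.00 h=157.2 Tz=0.01 p=[520.4 254.5  44.4] F=[-0.6 -0.4 -1.6] w=10.9
```

Request:
drive_tool:
  plan:
    - [[0, 0, 0.001], 0]
    - [[0, 0, 0.001], 0]
    - [[0, 0, 0.001], 0]
    - [[0, 0, 0.001], 0]
    - [[0, 0, 0], 0]

```text
clock: 31.62
position: [519.8, 254.1, 39.3]
ee_rot: [-0.553, 0.833, -0.0, -0.0]
contact_force: [0.5, -0.4, -2.1]
gripper_width: 11.2
```

```bash
python3 r.py;  python3 look.py n scene wrist
```

```text
31.62 h=157.2 Tz=-0.05 p=[519.8 254.1  39.3] F=[ 0.5 -0.4 -2.1] w=11.2
31.725 [519.88 254.14  39.45] ty head 157.1665227225315 tz [-0. -0. -1.] F [-0.92  0.2  -2.17] [ 0.09 -0.07  0.03] w 11.44958776830456 j [ 0.73  0.55 -0.35 -0.   -0.67 -1.13]
```

View pics/n_wrist.png

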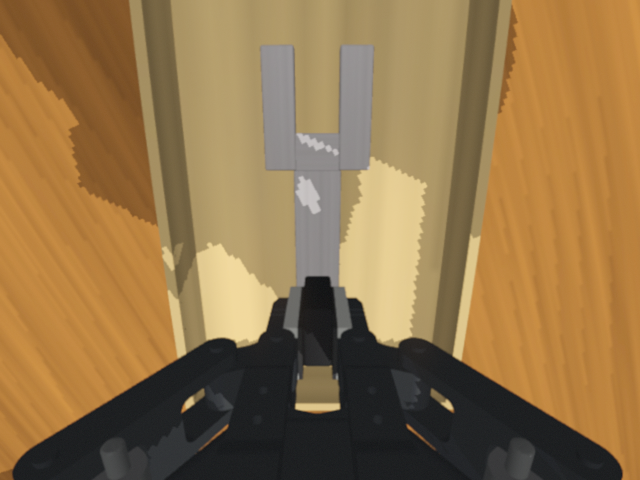

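Still carrying the full weight, so not yet down. I'll make fine steps to contact.

Request:
drive_tool:
  plan:
    - [[0, 0, 0.0004], 0]
    - [[0, 0, 0], 0]

```text
clock: 31.98
position: [519.9, 254.1, 39.1]
ee_rot: [-0.553, 0.833, 0.0, -0.0]
contact_force: [-0.4, 0.1, -2.1]
gripper_width: 11.3
```

```bash
python3 look.py n0
```

```text
31.975 [519.9  254.13  39.08] ty head 157.16677599314033 tz [-0. -0. -1.] F [-0.41  0.06 -2.11] [ 0.03 -0.04 -0.04] w 11.339957074843877 j [ 0.73  0.55 -0.35 -0.   -0.67 -1.13]
```

Request:
drive_tool:
  plan:
    - [[0, 0, 0.0004], 0]
    - [[0, 0, 0], 0]

```text
clock: 32.22
position: [519.9, 254.2, 38.9]
ee_rot: [-0.553, 0.833, -0.0, 0.0]
contact_force: [-0.4, -0.4, 0.3]
gripper_width: 10.7
```

```bash
python3 look.py n0
```

```text
32.225 [519.93 254.17  38.89] ty head 157.16998953662903 tz [ 0.  0. -1.] F [-0.41 -0.4   0.3 ] [0.01 0.11 0.01] w 10.709591025939094 j [ 0.73  0.55 -0.35  0.   -0.67 -1.13]
```

Request:
drive_tool:
  plan:
    - [[0, 0, 0.0003], 0]
    - [[0, 0, 0], 0]

```text
clock: 32.48
position: [519.9, 254.2, 38.9]
ee_rot: [-0.553, 0.833, -0.0, 0.0]
contact_force: [-1.8, 0.2, 4.0]
gripper_width: 10.9
```

```bash
python3 look.py n0
```

```text
32.475 [519.94 254.16  38.88] ty head 157.17535788481962 tz [ 0.  0. -1.] F [-1.82  0.21  4.04] [-0.06  0.52 -0.04] w 10.893256381006301 j [ 0.73  0.55 -0.35  0.   -0.67 -1.13]
```

It is down at exactly the expected height, so it lies flat. Release and retreat.

Request:
drive_tool:
  plan:
    - [[0, 0, 0], 0]
    - [[0, 0, 0], 0]
    - [[0, 0, 0], 0]
    - [[0, 0, 0], 0]
  fingers: 0.5

```text
clock: 32.98
position: [519.9, 254.1, 38.3]
ee_rot: [-0.553, 0.833, -0.0, -0.0]
contact_force: [0.5, 0.4, -0.2]
gripper_width: 21.1
```

Request:
drive_tool:
  plan:
    - [[0, 0, -0.01], 0]
    - [[0, 0, -0.02], 0]
    - [[0, 0, -0.03], 0]
    - [[0, 0, -0.04], 0]
    - [[0, 0, -0.04], 0]
    - [[0, 0, -0.04], 0]
    - [[0, 0, -0.04], 0]
    - [[-0.04, 0, 0], 0]
    - [[-0.04, 0, 0], 0]
    - [[-0.04, 0, 0], 0]
    - [[0, 0, 0], 0]

```text
clock: 34.35
position: [566.7, 366.7, 257.7]
ee_rot: [-0.554, 0.833, 0.0, -0.0]
contact_force: [-0.5, -0.2, -0.5]
gripper_width: 21.4
```

```bash
python3 look.py o scene wrist top
```

```text
34.5 [566.12 364.13 258.71] ty head 157.15865503499774 tz [-0. -0. -1.] F [ 0.47 -0.03  0.34] [-0.01 -0.02  0.01] w 21.404717367688754 j [ 0.81  0.47  0.14  0.   -1.25 -1.21]
```

View pics/o_wrist.png

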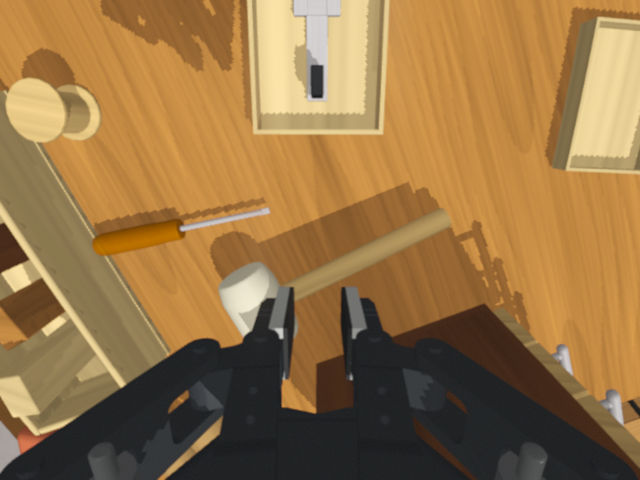

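View pics/o_scene.png

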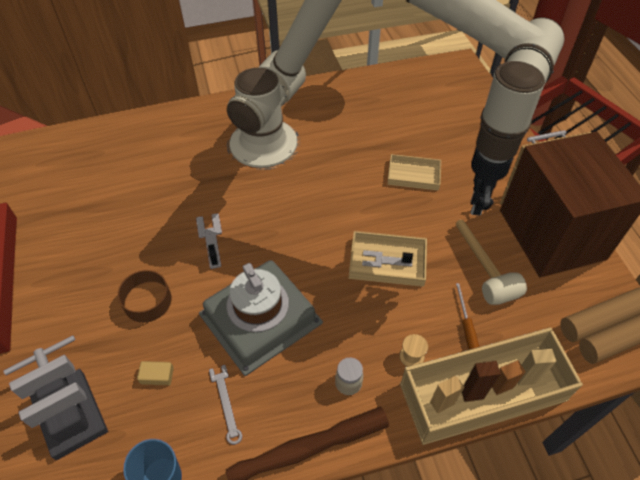

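View pics/o_top.png

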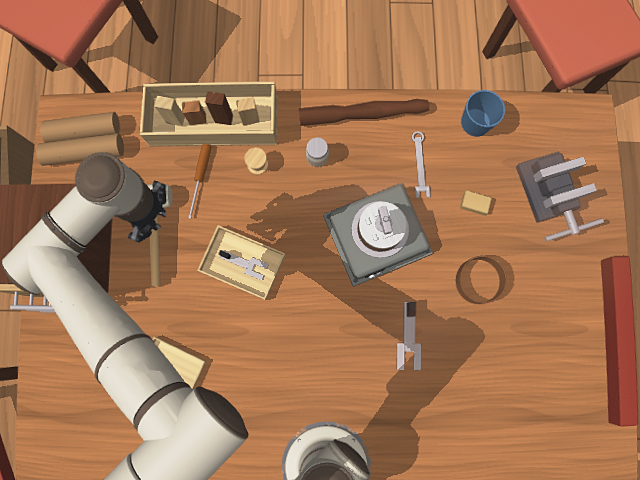

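The fork lies flat and upright in the large tray: top view (243,262), scene view (388,258). Nothing else has moved, and the nut still stands as left. I'll hand it in.

```bash
python3 -c "
from bench import arm
print(arm.job_done())"
```

```text
the job is handed in; nothing more can be done
None
```

The nut is loosened to its stop, and the smaller fork is out from under it and lying in the larger, empty tray. The job was handed in at about 34.5 s of the 64 s, and no verdict was reported.

- **Nut:** I turned it clockwise about 160° (2.8 rad) with the pads closed loosely round the bar, rising as it rose. The torque stayed near 0.3 N·m, then jumped to about 0.5 N·m and held there with the arm still. I took that as the stop. From the pad width I estimate contact stayed under the 60 N limit; the contact force itself was not measured.
- **Fork:** I lifted it 6.8 mm with its full weight on the gripper. Drawing it 83 mm along +y before raising it showed no sideways force above about 0.5 N. I then set it down by feel and released it at the height expected for lying flat on the tray floor.
- **Last checks:** The final pictures show the fork flat and upright in the tray, and the other things where they were, judged by eye. The wrist force read near zero at the end, with the gripper clear.
- **Did not agree:** An attempt to measure the nut's height from two wrist views scattered by about ±4 mm, so I dropped it and found the stop by feel. The wrist camera also read about 2 mm off, which I allowed for.

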